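# Lay out a decorator's order on the storeroom issue board

### The arm

A 6-joint arm with a two-finger parallel gripper is mounted at the origin on the work surface. World frame = base frame: x ahead of the robot, y to its left, z up, the work surface at z = 0. Lengths are in m, angles in rad, forces in N, time in s.
With the tool pointing down it reaches from about 0.375 to 0.9 m from the base axis. Payload 3.1 kg.
Tool frame: the origin (TCP) lies at the very end of the fingers, on their centre line; the grasp point (between the pads) lies 19 mm behind it (tcp_to_grasp is the distance from the TCP to the grasp point, in m); z points along the fingers, y is the direction in which the jaws open and shut (so a half turn about z gives the same grasp; the last joint's range is limited). The gripper opens to 85 mm and grips with 20 to 120 N. Pads are 22 mm wide; open, the fingers measure 114 mm over their backs; the gripper's body (76 mm by 85 mm) begins 54 mm behind the grasp point. The pads swing forward as they close: fully open they stand 13 mm farther back than shut.
Start: joints at [1.032, 0.527, 1.433, -0, 1.181, -0.178], TCP at [0.22, 0.585, 0.231] pointing down, gripper open.
Joint ranges: [-3.08, 3.08], [-0.75, 2.2], [0.22, 2.44], [-1.43, 4.57], [0, 2.65], [-2.85, 2.85]. Speed limits (rad/s): [2.79, 2.79, 3.14, 3.14, 3.14, 3.14].

### API

Orientations are given as a unit quaternion [x, y, z, w].
In Python, from station import sense, snapshot, camera_info, sign_off, tcp_to_grasp gives the robot as it stands.
- The arm moves only by the shell command python3 -m inch 'ROWS' [FORCE]. ROWS is JSON, a list of rows, each a list of 3 entries, a list of its own where there are three numbers: the closure, from -1 (fully open) to 1 (shut), so that 0 is half open, then the shift along the tool's x, y, z normalised to -1 to 1, where 1 is 10 cm, then the turn, a rotation vector about the tool's x, y, z normalised to -1 to 1, where 1 is 360 degrees. In form: [[jaw, [dx, dy, dz], [ax, ay, az]], ...]. A call has 1 to 20 rows; each row is the pose to reach, as a shift and turn from the pose commanded when the call began, along the tool's axes at that moment, turning the shorter way round; what a row does not reach only later rows make up. A row lasts 1/10 s, in which the tool goes at most 50 mm and 8.59 degrees, less where a joint would pass 70% of its speed; a pose out of reach is approached as far as the arm can. A call with a number of a shift or a turn outside -1 to 1 is refused whole. A call with a gripper value outside its range is refused whole. The fingers move at their own pace and stop on an object; FORCE is the grip in N (left out, the last holds). Time passes only in rows, so rows that repeat a pose let the fingers close. It gives the time, the measured TCP pose, the force and the opening at its end, in the units of the state.
- sense(): the state, without advancing time (a new reading comes with each control period).
- snapshot(name): name is "side" or "top"; returns (picture, depth): 384x512x3 uint8, blue, green, red; 384x512 float32, m along the optical axis (not along the pixel's ray), 0 where there is no reading.
- camera_info(name): a dict with "K" (3x3 intrinsics, pixels), "origin" and "orientation" of the camera in the world. Camera axes: x right, y down, z forward; pixel columns grow to the right and rows downward; lengths in m; the calibration is good to about 2 mm. A picture is of the moment at which its call begins. camera_info takes no time and is no camera call.
- sign_off(): hands the job in, once; it reports no verdict.
The state is a dict: "t": time; "q": joint angles; "qd": joint speeds; "tau": joint torques, N m; "tcp_pos": TCP position; "tool_rot": TCP orientation; "force": force on the tool from outside, world axes, zero at the start; "ft_torque": the same for the moment, N m; "finger_gap": opening from 0.0 (shut) to 1.0 (fully open).
Only numpy, scipy, OpenCV 4.12 (cv2) and the standard library are available. Lean on these libraries where they do the work, as an engineer would, in place of code of your own. Each camera call takes 0.05 s, during which the arm holds its last target.

### The job

Lay out the order on the dark board, where the big green and white tins already stand: put the small red tin in the square between them and the flat black tin centred on top of it; put the yellow carton in the square directly in front of the green tin (on the robot's side) and the blue carton in the one in front of the white tin. Centre each in its square, upright, cartons parallel to the board's edges; set all down gently without dropping, and do not disturb the big tins, the orange tin, the brown carton or the amber jar.

Things in the scene. Friction and masses are not known exactly. Their poses are not given: they have to be found in the camera images.
- board: dark wooden board fixed on the bench, 200 mm (x, away from the robot) by 300 mm (y, to the left), 12 mm thick; origin: centre of its underside. White lines mark six 82 mm squares: back row centres at x = +45 mm, front row (robot's side) at x = -45, columns at y = +95, 0, -95. Green and white tins stand in the outer back squares, either way round; the other squares are empty, the front middle one stays so
- green_c (a point): big green paint tin with a green lid, upright on the board, 72 mm diameter, 80 mm high, about 0.55 kg, loose; this point is its centre, half-way up
- white_c (a point): big white paint tin with a white lid, upright on the board, 72 mm diameter, 80 mm high, about 0.55 kg, loose; this point is its centre, half-way up
- red_c (a point): small red paint tin with a flat red lid, upright on the bench, 60 mm diameter, 68 mm high, about 0.3 kg; this point is its centre, 34 mm above its underside, z up
- puck_c (a point): flat black wax tin (round, with a thin steel line around its side) lying on the bench, 56 mm diameter, 32 mm high, about 0.12 kg; this point is its centre, 16 mm above its underside, z up
- yellow_c (a point): yellow carton, 66 mm long (its x) by 48 mm wide (its y) by 60 mm high, about 0.25 kg, standing on the bench; this point is its centre, 30 mm above its underside, z up
- blue_c (a point): blue carton, 66 mm long (its x) by 48 mm wide (its y) by 60 mm high, about 0.25 kg, standing on the bench; this point is its centre, 30 mm above its underside, z up
- orange_c (a point): small orange tin, same shape as the red one (60 mm diameter, 68 mm high): not part of the job, leave alone; this point is its centre
- brown_c (a point): brown cardboard carton, 66 mm long (its x) by 48 mm wide (its y) by 60 mm high, about 0.25 kg: not part of the job, leave alone; standing on the bench; this point is its centre, 30 mm above its underside, z up
- jar_c (a point): amber glass jar with a white lid, 54 mm diameter, 62 mm high: not part of the job, leave alone; this point is its centre
Not all that is in view belongs to the job. Of the things that look like the part that bears puck_c, the middle-sized one is meant.

How it is judged:
By the outcome, as a careful person would: the job done as asked, in the order asked, and still so for the second after the job is handed in, with the robot touching nothing.
It also fails if it takes over 102 s, if anything falls off the work surface, if the arm or the gripper's body presses on something with over 40 N, if the wrist force passes 120 N, or if a joint passes its speed limit or range.

## Working session

There is one attempt and no reset: what is moved stays moved. The work goes in short steps, Python scripts to look and compute and a shell command to move; the robot and the scene stay as the last step left them, time stands still between calls to the robot, and variables do not carry over. Pictures are saved under pics/ and viewed, and the job is handed in when it is done.

```bash
ls; mkdir -p pics
python3 - <<'E'
from station import *
import cv2
print(sense()); print(tcp_to_grasp)
for n in("side","top"):
    p,d=snapshot(n); cv2.imwrite(f"pics/{n}0.png",p); 
    import numpy as np; np.save(f"pics/{n}0.npy",d); print(n,camera_info(n))
E
```

```text
pics
{'t': 0.0, 'q': array([ 1.03255522e+00,  5.28470697e-01,  1.43389786e+00, -8.05118864e-06,
        1.18139974e+00, -1.78512454e-01]), 'qd': array([ 5.00615697e-04, -1.93845843e-03, -1.57338998e-03, -2.87913897e-04,
       -1.60051580e-04,  4.35883321e-05]), 'tau': array([-6.53662596e-05, -4.42352307e+01, -1.78027493e+01, -2.83068657e-04,
        8.21722497e-03, -8.34502345e-06]), 'tcp_pos': array([0.21962241, 0.58437889, 0.23033225]), 'tool_rot': array([ 1.78894477e-01,  9.83867665e-01, -1.02001338e-03, -3.78071699e-04]), 'force': array([ 0.44976193, -0.15259628,  0.31375303]), 'ft_torque': array([-0.00232874,  0.01160985, -0.01736305]), 'finger_gap': 1.0008227238411322}
0.0187
side {'K': array([[381.06349101,   0.        , 254.95664052],
       [  0.        , 381.06349101, 185.4019363 ],
       [  0.        ,   0.        ,   1.        ]]), 'origin': array([0.40518616, 0.60082517, 0.7297011 ]), 'orientation': array([-0.0720751 ,  0.9336046 , -0.35049646,  0.01843529])}
top {'K': array([[394.87342282,   0.        , 252.86004076],
       [  0.        , 394.87342282, 188.82673004],
       [  0.        ,   0.        ,   1.        ]]), 'origin': array([0.41069271, 0.01146272, 0.9633504 ]), 'orientation': array([ 0.70706508, -0.70638128,  0.02528831, -0.02109411])}
```

View pics/top0.png

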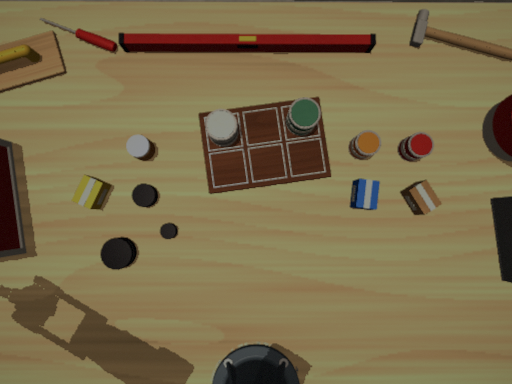

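View pics/side0.png

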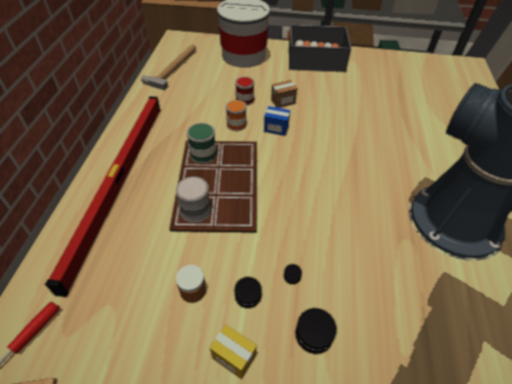

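The top view shows white tin at (222,127), green (303,116) and the board around (265,145). Red tin is at (417,147), orange (366,145), blue (366,194), brown (421,197), yellow (91,193), and the jar (139,147). There are three black discs: large (118,253), middle (145,195), small (169,231). The middle one fits; I'll confirm it in a crop.

```bash
python3 - <<'E'
import cv2,numpy as np
p=cv2.imread("pics/top0.png")
cv2.imwrite("pics/c1.png",cv2.resize(p[120:280,60:190],None,fx=4.5/1.2,fy=4.5/1.2,interpolation=cv2.INTER_CUBIC))
cv2.imwrite("pics/c2.png",cv2.resize(p[115:225,335:450],None,fx=5,fy=5,interpolation=cv2.INTER_CUBIC))
cv2.imwrite("pics/c3.png",cv2.resize(p[90:200,190:340],None,fx=5,fy=5,interpolation=cv2.INTER_CUBIC))
E
cat > h.py <<'E'
import numpy as np,cv2
from station import *
from scipy.spatial.transform import Rotation as R
def cloud(n,d):
    c=camera_info(n);K=c['K'];v,u=np.mgrid[:384,:512]
    P=np.stack([(u-K[0,2])/K[0,0]*d,(v-K[1,2])/K[1,1]*d,d],-1)
    return P@R.from_quat(c['orientation']).as_matrix().T+c['origin']
def px(n,u,v,z):
    c=camera_info(n);K=c['K'];r=R.from_quat(c['orientation']).as_matrix()@np.array([(u-K[0,2])/K[0,0],(v-K[1,2])/K[1,1],1])
    return c['origin']+r*(z-c['origin'][2])/r[2]
def proj(n,p):
    c=camera_info(n);K=c['K'];q=R.from_quat(c['orientation']).as_matrix().T@(np.array(p)-c['origin'])
    return q[0]/q[2]*K[0,0]+K[0,2],q[1]/q[2]*K[1,1]+K[1,2]
E
python3 - <<'E'
from h import *
for n in('top','side'):
    W=cloud(n,np.load(f'pics/{n}0.npy'))
    seeds={'top':dict(white=(222,124,.092),green=(303,112,.092),red=(420,145,.068),orange=(367,142,.068),blue=(369,194,.06),brown=(426,196,.06),yellow=(89,191,.06),jar=(137,146,.062),mid=(144,195,.032),big=(118,253,.05),small=(168,231,.02)),
    'side':dict(white=(193,188,.092),green=(201,133,.092),red=(244,84,.068),orange=(235,107,.068),blue=(279,114,.06),brown=(285,88,.06),yellow=(234,345,.06),jar=(190,277,.062),mid=(248,290,.032),big=(316,328,.05),small=(292,272,.02))}[n]
    for k,(u,v,z) in seeds.items():
        z0=W[v,u,2]
        m=(abs(W[...,2]-z0)<.006)
        _,l=cv2.connectedComponents(m.astype(np.uint8)); m=l==l[v,u]
        pts=W[m]
        (c,s,a)=cv2.minAreaRect((pts[:,:2]*1000).astype(np.float32))
        print(n,k,'z %.4f'%np.median(pts[:,2]),m.sum(),'mean',pts[:,:2].mean(0).round(4),'rect',np.round(c,1),np.round(s,1),round(a,1))
E
```

```text
top white z 0.0909 793 mean [0.6134 0.0791] rect [614.  79.] [69.3 69.7] 0.7
top green z 0.0909 774 mean [ 0.6405 -0.1085] rect [ 640.4 -108.8] [70.9 70.6] 10.4
top red z 0.0663 538 mean [ 0.573  -0.3781] rect [ 573. -379.] [59.8 58. ] 88.9
top orange z 0.0666 531 mean [ 0.5775 -0.2568] rect [ 577.3 -257.7] [58.1 58.5] 88.9
top blue z 0.0590 583 mean [ 0.4601 -0.2559] rect [ 460.5 -256.3] [48.6 66.2] 83.0
top brown z 0.0587 626 mean [ 0.4528 -0.3881] rect [ 453.1 -389.1] [66.7 50.1] 31.1
top yellow z 0.0594 628 mean [0.4642 0.3863] rect [464.4 386.5] [49.5 66.3] 64.6
top jar z 0.0613 422 mean [0.5703 0.2725] rect [570.3 272.5] [51.1 51.9] 47.8
top mid z 0.0314 437 mean [0.4584 0.2654] rect [458.4 265.7] [54.3 54.1] 15.0
top big z 0.0415 797 mean [0.3224 0.3228] rect [322.9 323.5] [72.3 71.3] 80.6
top small z 0.0211 209 mean [0.3736 0.2085] rect [373.4 208.5] [35.7 36.9] 1.2
side white z 0.0914 675 mean [0.6137 0.0824] rect [614.1  79.8] [70.5 70.6] 65.9
side green z 0.0911 456 mean [ 0.6405 -0.1049] rect [ 641.7 -107.4] [69.6 71.7] 46.2
side red z 0.0673 191 mean [ 0.5739 -0.3754] rect [ 574.3 -377.6] [57.9 57. ] 36.2
side orange z 0.0672 234 mean [ 0.5781 -0.2546] rect [ 579.3 -257.3] [59.  59.6] 79.0
side blue z 0.0594 287 mean [ 0.4611 -0.2531] rect [ 460.8 -256.2] [52.2 65.6] 82.1
side brown z 0.0594 239 mean [ 0.4541 -0.3854] rect [ 454. -388.] [66.3 51. ] 31.4
side yellow z 0.0598 1171 mean [0.4649 0.3885] rect [465.6 387. ] [48.6 67.2] 66.4
side jar z 0.0617 544 mean [0.5711 0.2742] rect [570.9 273.1] [51.5 51.5] 59.7
side mid z 0.0316 610 mean [0.4587 0.2678] rect [458.9 266.4] [54.9 53.6] 59.5
side big z 0.0420 1283 mean [0.3232 0.3258] rect [323.1 323.8] [72.6 72.2] 69.8
side small z 0.0218 261 mean [0.3744 0.2105] rect [374.7 209.8] [37.6 37.1] 67.2
```

View pics/c1.png

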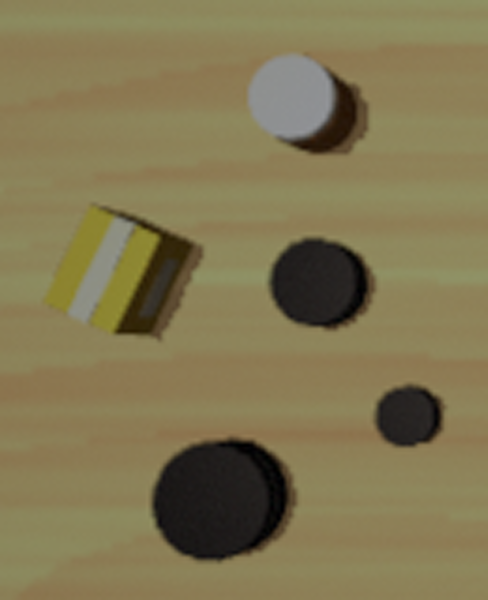

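View pics/c2.png

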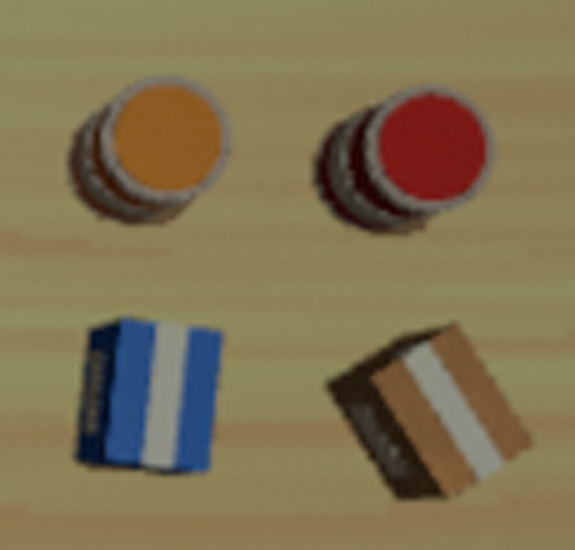

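View pics/c3.png

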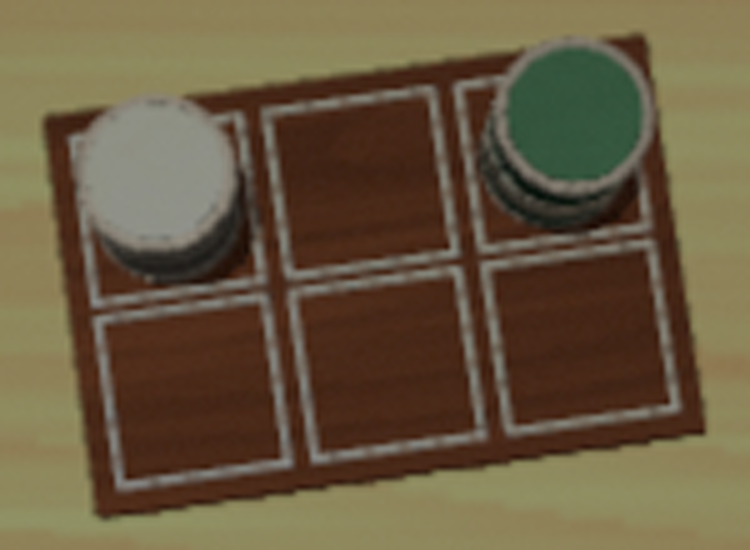

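The middle disc at (145,195) measures about 54 to 55 mm across with its top at 31.5 mm, so it is the 56 x 32 puck; the others are 72 mm and 37 mm. In the crop the red lid is right of the orange one, and blue is below orange. Next I'll fit the board.

Run:
```python
from h import *
import itertools
C=np.array([(265,108),(437,88),(460,252),(288,278),(96,318),(268,297),(291,463),(120,489),(292,291),(462,268),(486,436),(315,462),(484,262),(652,240),(680,408),(510,434),(45,117),(643,36),(705,432),(98,515)],float)
uv=(C+.5)/5-.5+[190,90]
L=[]
for cx,cy in((45,0),(-45,95),(-45,0),(-45,-95)):
    L+=[(cx+41,cy+41),(cx+41,cy-41),(cx-41,cy-41),(cx-41,cy+41)]
L+=[(100,150),(100,-150),(-100,-150),(-100,150)]
L=np.array(L)/1000
def fit(W,L):
    r,_=R.align_vectors(np.c_[W-W.mean(0),np.zeros(len(W))],np.c_[L-L.mean(0),np.zeros(len(L))])
    M=r.as_matrix()[:2,:2]; t=W.mean(0)-M@L.mean(0)
    e=W-(L@M.T+t); return np.degrees(np.arctan2(M[1,0],M[0,0])),t,np.abs(e).max(),e.std()
W=np.array([px('top',u,v,.012)[:2] for u,v in uv])
print('top',fit(W,L)); th,t,_,_=fit(W,L)
# board mask from side image, depth-based/dark color
for n in('top','side'):
    p=cv2.imread(f'pics/{n}0.png'); W3=cloud(n,np.load(f'pics/{n}0.npy'))
    m=(W3[...,2]>.007)&(abs(W3[...,0]-t[0])<.15)&(abs(W3[...,1]-t[1])<.19)&(W3[...,2]<.3)
    q=W3[m]; c,s,a=cv2.minAreaRect((q[:,:2]*1000).astype(np.float32)); print(n,c,s,a)
th=np.radians(th);M=np.array([[np.cos(th),-np.sin(th)],[np.sin(th),np.cos(th)]])
for k,l in dict(red=(.045,0),yel=(-.045,-.095),blu=(-.045,.095),white=(.045,.095),green=(.045,-.095)).items(): print(k,(M@l+t).round(4))
p=cv2.imread('pics/side0.png')
for l in L:
    u,v=proj('side',[*(M@l+t),.012]); cv2.circle(p,(int(round(u)),int(round(v))),1,(0,255,0),-1)
cv2.imwrite('pics/s1.png',cv2.resize(p[125:240,160:270],None,fx=5,fy=5,interpolation=cv2.INTER_CUBIC))
```

```text
top (np.float64(8.088538678177628), array([ 0.58218785, -0.02254552]), np.float64(0.002659462878535107), np.float64(0.001249038334272809))
top (582.9668579101562, -20.83843994140625) (200.2264404296875, 300.23541259765625) 8.119303703308105
side (584.3516235351562, -20.502532958984375) (199.61734008789062, 303.1323547363281) 8.380716323852539
red [ 0.6267 -0.0162]
yel [ 0.551  -0.1229]
blu [0.5243 0.0652]
white [0.6134 0.0778]
green [ 0.6401 -0.1103]
```

View pics/s1.png

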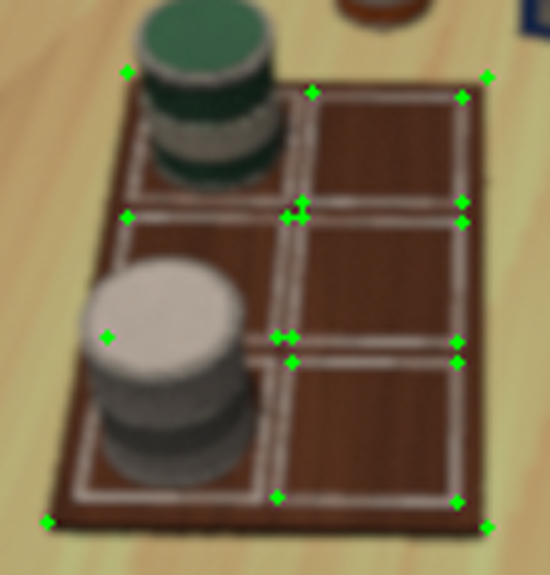

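```bash
cat >> h.py <<'E'
def plan(x,y,z,psi=None):
    s=sense();p=s['tcp_pos'];r=R.from_quat(s['tool_rot']);T=r.as_matrix()
    cur=np.degrees(np.arctan2(T[1,1],T[0,1]))
    d=T.T@(np.array([x,y,z])-p)*10
    if psi is None: psi=cur
    a=np.radians(psi);G=np.array([[-np.sin(a),np.cos(a),0],[np.cos(a),np.sin(a),0],[0,0,-1]]).T
    rv=(r.inv()*R.from_matrix(G)).as_rotvec()/(2*np.pi)
    print('t %.2f'%s['t'],'pos',p.round(4),'psi %.2f'%cur,'gap %.3f'%s['finger_gap'],'F',s['force'].round(1),'-> shift',d.round(3),'turn',rv.round(4))
E
python3 -m inch '[[-1,[0,0,0],[0,0,0.024]],[-1,[0,0,0],[0,0,0.048]],[-1,[0,0,0],[0,0,0.072]],[-1,[0,0,0],[0,0,0.096]],[-1,[0,0,0],[0,0,0.12]],[-1,[0,0,0],[0,0,0.144]],[-1,[0,0,0],[0,0,0.17]],[-1,[0,0,0],[0,0,0.17]],[-1,[0,0,0],[0,0,0.17]]]'
python3 -c "
from h import *
plan(.573,-.378,.2,8.1)"
```

```text
t: 1.0
tcp_pos: [0.2199, 0.5847, 0.2309]
tool_rot: [0.654, 0.757, -0.0, 0.0]
force: [-0.2, 0.8, 0.5]
finger_gap: 1.004
t 1.00 pos [0.2199 0.5847 0.2309] psi 8.33 gap 1.004 F [-0.2  0.8  0.5] -> shift [-10.037   2.099   0.315] turn [-0.0001  0.0001  0.0006]
```

```bash
python3 -m inch '[[-1,[-0.25,0.25,0],[0,0,0]],[-1,[-0.6,0.6,0],[0,0,0]],[-1,[-1,1,0],[0,0,0]]]' >/dev/null
python3 -m inch '[[-1,[-0.35,0.35,0],[0,0,0]],[-1,[-0.7,0.7,0],[0,0,0]],[-1,[-1,1,0],[0,0,0]]]'>/dev/null
for i in 1; do :; done
python3 -m inch '[[-1,[-0.35,0,0],[0,0,0]],[-1,[-0.7,0,0],[0,0,0]],[-1,[-1,0,0],[0,0,0]]]'>/dev/null
python3 -m inch '[[-1,[-0.35,0,0],[0,0,0]],[-1,[-0.7,0,0],[0,0,0]],[-1,[-1,0,0],[0,0,0]]]'>/dev/null
python3 -m inch '[[-1,[-0.35,0,0],[0,0,0]],[-1,[-0.7,0,0],[0,0,0]],[-1,[-1,0,0],[0,0,0]]]'
python3 -c "
from h import *
plan(.573,-.378,.2,8.1)"
```

```text
t: 2.5
tcp_pos: [0.484, 0.1208, 0.2314]
tool_rot: [0.654, 0.757, 0.0, 0.0]
force: [0.3, 0.5, 0.8]
finger_gap: 1.004
t 2.50 pos [0.484  0.1208 0.2314] psi 8.31 gap 1.004 F [0.3 0.5 0.8] -> shift [-5.065  0.159  0.315] turn [0.     0.     0.0006]
```

```bash
python3 -m inch '[[-1,[-0.35,0,0],[0,0,0]],[-1,[-0.7,0,0],[0,0,0]],[-1,[-1,0,0],[0,0,0]]]' >/dev/null
python3 -m inch '[[-1,[-0.35,0,0],[0,0,0]],[-1,[-0.7,0,0],[0,0,0]],[-1,[-1,0,0],[0,0,0]]]'>/dev/null
python3 -m inch '[[-1,[-0.35,0,0],[0,0,0]],[-1,[-0.7,0,0],[0,0,0]],[-1,[-1,0,0],[0,0,0]]]'>/dev/null
python3 -m inch '[[-1,[-0.35,0,0],[0,0,0]],[-1,[-0.7,0,0],[0,0,0]],[-1,[-1,0,0],[0,0,0]]]'>/dev/null
python3 -m inch '[[-1,[-0.35,0.05,0.2],[0,0,0]],[-1,[-0.7,0.1,0.5],[0,0,0]],[-1,[-0.9,0.13,0.8],[0,0,0]],[-1,[-1,0.16,1],[0,0,0]],[-1,[-1,0.16,1],[0,0,0]]]'
python3 - <<'E'
from h import *
plan(.5735,-.3783,.026,8.1)
p,d=snapshot('top'); cv2.imwrite('pics/t2.png',cv2.resize(p[60:240,320:512],None,fx=3,fy=3))
p,d=snapshot('side'); cv2.imwrite('pics/s2.png',cv2.resize(p[20:180,180:340],None,fx=4,fy=3.7))
E
```

```text
t: 4.2
tcp_pos: [0.5692, -0.3702, 0.1272]
tool_rot: [0.655, 0.756, -0.0, -0.003]
force: [0.3, 0.8, -0.1]
finger_gap: 0.997
t 4.20 pos [ 0.5692 -0.3702  0.1272] psi 8.21 gap 0.997 F [ 0.3  0.8 -0.1] -> shift [-0.091  0.035  1.012] turn [-0.0007 -0.0008  0.0003]
```

View pics/t2.png

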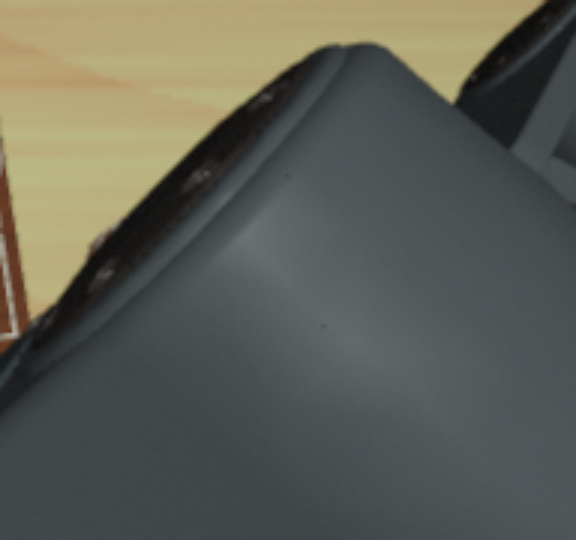

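View pics/s2.png

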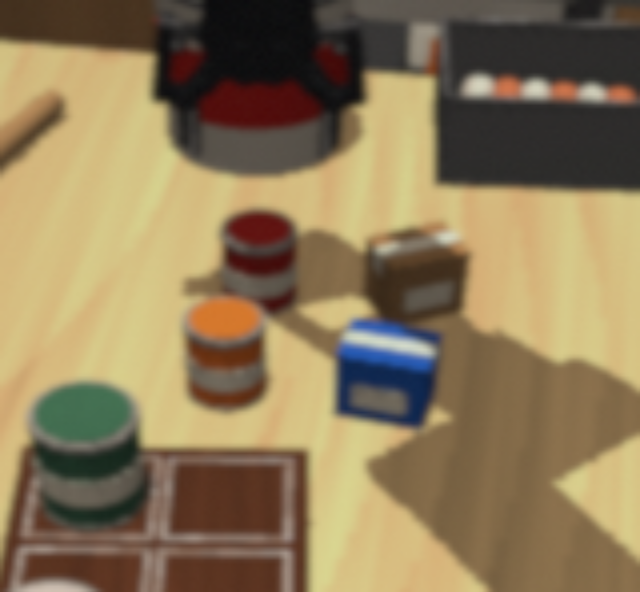

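The open gripper (fingers at crop (175,95) and (345,95)) straddles the red tin at (260,260). I'll correct xy, then descend.

```bash
python3 -m inch '[[-1,[-0.06,0.03,0],[0,0,0]],[-1,[-0.06,0.03,0],[0,0,0]],[-1,[-0.06,0.03,0],[0,0,0]]]' >/dev/null
python3 - <<'E'
from h import *
plan(.5735,-.3783,.026,8.1)
E
```

```text
t 4.60 pos [ 0.5755 -0.3757  0.1329] psi 8.23 gap 1.001 F [-0.1  0.  -0.2] -> shift [-0.021 -0.025  1.069] turn [0.0003 0.0003 0.0004]
```

```bash
python3 -m inch '[[-1,[-0.02,-0.025,0.2],[0,0,0]],[-1,[-0.02,-0.025,0.45],[0,0,0]],[-1,[-0.02,-0.025,0.7],[0,0,0]],[-1,[-0.02,-0.025,0.9],[0,0,0]],[-1,[-0.02,-0.025,1],[0,0,0]],[-1,[-0.02,-0.025,1],[0,0,0]],[-1,[-0.02,-0.025,1],[0,0,0]]]'
python3 - <<'E'
from h import *
plan(.5735,-.3783,.026,8.1)
E
```

```text
t: 5.3
tcp_pos: [0.5732, -0.3783, 0.0323]
tool_rot: [0.655, 0.756, -0.0, 0.001]
force: [0.1, -0.2, 0.4]
finger_gap: 1.003
t 5.30 pos [ 0.5732 -0.3783  0.0323] psi 8.20 gap 1.003 F [ 0.1 -0.2  0.4] -> shift [-0.     0.003  0.063] turn [0.0002 0.0002 0.0003]
```

```bash
python3 -m inch '[[-1,[0,0,0.06],[0,0,0]],[-1,[0,0,0.06],[0,0,0]],[0,[0,0,0.06],[0,0,0]],[0,[0,0,0.06],[0,0,0]],[0.5,[0,0,0.06],[0,0,0]],[0.5,[0,0,0.06],[0,0,0]],[1,[0,0,0.06],[0,0,0]],[1,[0,0,0.06],[0,0,0]],[1,[0,0,0.06],[0,0,0]],[1,[0,0,0.06],[0,0,0]]]' 45
python3 - <<'E'
from h import *
plan(.5735,-.3783,.026,8.1)
E
```

```text
t: 6.3
tcp_pos: [0.5729, -0.3784, 0.026]
tool_rot: [0.655, 0.756, -0.0, 0.001]
force: [-0.0, 0.6, 4.9]
finger_gap: 0.691
t 6.30 pos [ 0.5729 -0.3784  0.026 ] psi 8.19 gap 0.691 F [-0.   0.6  4.9] -> shift [-0.     0.006  0.   ] turn [0.0001 0.0002 0.0002]
```

```bash
python3 -m inch '[[1,[0,0,-0.1],[0,0,0]],[1,[0,0,-0.3],[0,0,0]],[1,[0,0,-0.55],[0,0,0]],[1,[0,0,-0.8],[0,0,0]],[1,[0,0,-1],[0,0,0]],[1,[0,0,-1],[0,0,0]]]' >/dev/null
python3 -m inch '[[1,[0,0,-0.2],[0,0,0]],[1,[0,0,-0.4],[0,0,0]],[1,[0,0,-0.5],[0,0,0]],[1,[0,0,-0.5],[0,0,0]]]'
python3 - <<'E'
from h import *
plan(.6273,-.0153,.176,8.15)
p,d=snapshot('side'); cv2.imwrite('pics/s3.png',cv2.resize(p[20:180,180:340],None,fx=4,fy=3.7))
E
```

```text
t: 7.3
tcp_pos: [0.5729, -0.3783, 0.1758]
tool_rot: [0.655, 0.756, 0.0, 0.001]
force: [0.1, -0.1, -2.1]
finger_gap: 0.694
t 7.30 pos [ 0.5729 -0.3783  0.1758] psi 8.19 gap 0.694 F [ 0.1 -0.1 -2.1] -> shift [ 3.515  1.055 -0.005] turn [0.0002 0.0002 0.0001]
```

View pics/s3.png

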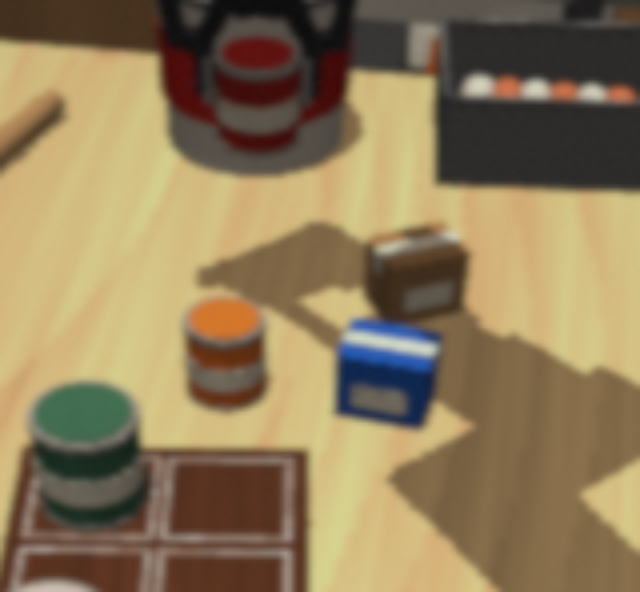

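The red tin is held upright at crop (258,95). I'll carry it over the board.

```bash
python3 -m inch '[[1,[0.2,0.06,0],[0,0,0]],[1,[0.5,0.15,0],[0,0,0]],[1,[0.75,0.22,0],[0,0,0]],[1,[1,0.3,0],[0,0,0]]]' >/dev/null
python3 -m inch '[[1,[0.25,0.08,0],[0,0,0]],[1,[0.5,0.15,0],[0,0,0]],[1,[0.75,0.22,0],[0,0,0]],[1,[1,0.3,0],[0,0,0]]]' >/dev/null
python3 -m inch '[[1,[0.25,0.08,0],[0,0,0]],[1,[0.5,0.15,0],[0,0,0]],[1,[0.75,0.22,0],[0,0,0]],[1,[1,0.3,0],[0,0,0]]]' >/dev/null
python3 -m inch '[[1,[0.25,0.08,0],[0,0,0]],[1,[0.4,0.12,0],[0,0,0]],[1,[0.5,0.15,0],[0,0,0]],[1,[0.515,0.155,0],[0,0,0]],[1,[0.515,0.155,0],[0,0,0]],[1,[0.515,0.155,0],[0,0,0]],[1,[0.515,0.155,0],[0,0,0]]]' >/dev/null
python3 - <<'E'
from h import *
plan(.6273,-.0153,.038,8.15)
for n in('side','top'):
    p,d=snapshot(n); cv2.imwrite(f'pics/{n}4.png',p); np.save(f'pics/{n}4.npy',d)
p=cv2.imread('pics/side4.png');cv2.imwrite('pics/s4.png',cv2.resize(p[80:240,150:310],None,fx=4,fy=3.7))
E
```

```text
t 9.25 pos [ 0.6269 -0.0162  0.1753] psi 8.10 gap 0.690 F [ 0.3  0.2 -2.5] -> shift [0.009 0.005 1.373] turn [-0.      0.     -0.0001]
```

View pics/s4.png

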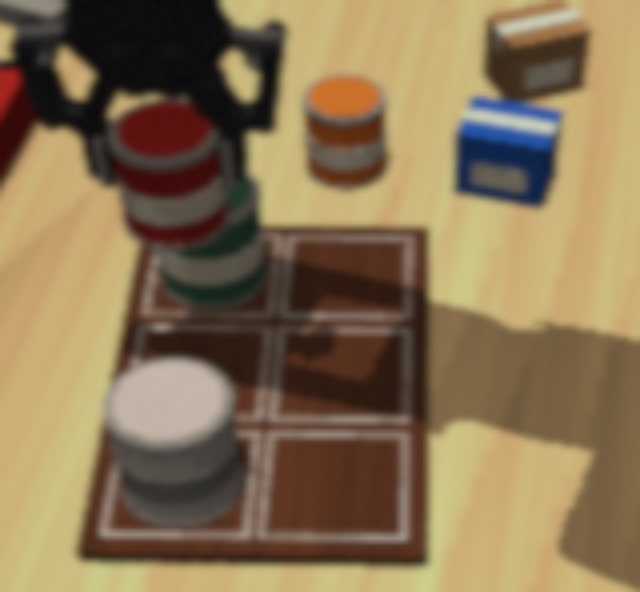

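View pics/top4.png

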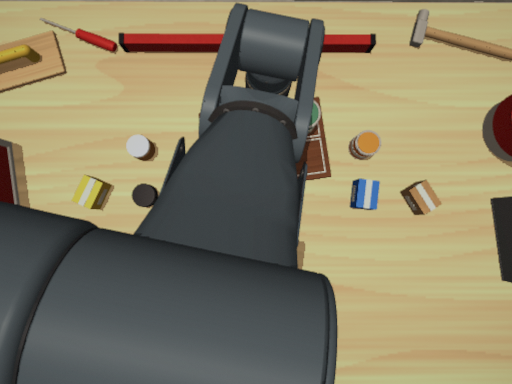

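The tin hangs at crop (168,170) over the middle square, and the top view is blocked by the arm. I'll check where the tin sits in the hand using the side depth.

Run:
```python
from h import *
p=cv2.imread('pics/side4.png').astype(int);W=cloud('side',np.load('pics/side4.npy'))
m=(p[...,2]>70)&(p[...,1]<45)&(abs(W[...,0]-.627)<.05)&(abs(W[...,1]+.016)<.05)&(W[...,2]>.17)
q=W[m];print(m.sum(),np.percentile(q[:,2],[5,50,95]))
t=q[abs(q[:,2]-np.percentile(q[:,2],80))<.006]
print(cv2.minAreaRect((t[:,:2]*1000).astype(np.float32)))
z=np.median(t[:,2]);
w=W[(abs(W[...,2]-z)<.006)&(abs(W[...,0]-.627)<.034)&(abs(W[...,1]+.016)<.034)]
print(cv2.minAreaRect((w[:,:2]*1000).astype(np.float32)))
```

```text
244 [0.21538077 0.216912   0.21830818]
((627.03564453125, -17.222766876220703), (44.07128143310547, 44.970733642578125), 45.9560661315918)
((633.080322265625, -13.636665344238281), (59.07175827026367, 59.96989440917969), 42.08715057373047)
```

```bash
python3 -m inch '[[1,[0.01,0.007,0.1],[0,0,0]],[1,[0.01,0.007,0.3],[0,0,0]],[1,[0.01,0.007,0.5],[0,0,0]],[1,[0.01,0.007,0.7],[0,0,0]],[1,[0.01,0.007,0.9],[0,0,0]],[1,[0.01,0.007,1],[0,0,0]],[1,[0.01,0.007,1],[0,0,0]]]' >/dev/null
python3 -m inch '[[1,[0,0,0.1],[0,0,0]],[1,[0,0,0.2],[0,0,0]],[1,[0,0,0.28],[0,0,0]],[1,[0,0,0.32],[0,0,0]],[1,[0,0,0.33],[0,0,0]],[1,[0,0,0.33],[0,0,0]],[1,[0,0,0.33],[0,0,0]]]'
python3 - <<'E'
from h import *
plan(.6275,-.015,.038,8.15)
E
```

```text
t: 10.75
tcp_pos: [0.6278, -0.014, 0.0427]
tool_rot: [0.655, 0.756, 0.0, 0.0]
force: [0.0, -0.7, -1.0]
finger_gap: 0.688
t 10.75 pos [ 0.6278 -0.014   0.0427] psi 8.18 gap 0.688 F [ 0.  -0.7 -1. ] -> shift [-0.009 -0.004  0.047] turn [0.0001 0.     0.0001]
```

```bash
python3 -m inch '[[1,[-0.006,-0.002,0.01],[0,0,0]],[1,[-0.008,-0.003,0.02],[0,0,0]],[1,[-0.008,-0.003,0.03],[0,0,0]],[1,[-0.008,-0.003,0.035],[0,0,0]],[1,[-0.008,-0.003,0.035],[0,0,0]]]'
python3 -m inch '[[1,[0,0,0.005],[0,0,0]],[1,[0,0,0.01],[0,0,0]],[1,[0,0,0.01],[0,0,0]]]'
python3 - <<'E'
from h import *
plan(.6275,-.015,.038,8.15)
p,d=snapshot('side');cv2.imwrite('pics/s5.png',cv2.resize(p[100:240,150:290],None,fx=4.2,fy=4.2))
E
```

```text
t: 11.25
tcp_pos: [0.6272, -0.0148, 0.0387]
tool_rot: [0.655, 0.756, -0.0, -0.0]
force: [-0.1, -0.0, -2.1]
finger_gap: 0.691
t: 11.55
tcp_pos: [0.6274, -0.0148, 0.038]
tool_rot: [0.655, 0.756, 0.0, 0.0]
force: [-0.2, -0.9, -0.4]
finger_gap: 0.694
t 11.55 pos [ 0.6274 -0.0148  0.038 ] psi 8.19 gap 0.694 F [-0.2 -0.9 -0.4] -> shift [-0.002  0.001  0.   ] turn [0.     0.     0.0001]
```

View pics/s5.png

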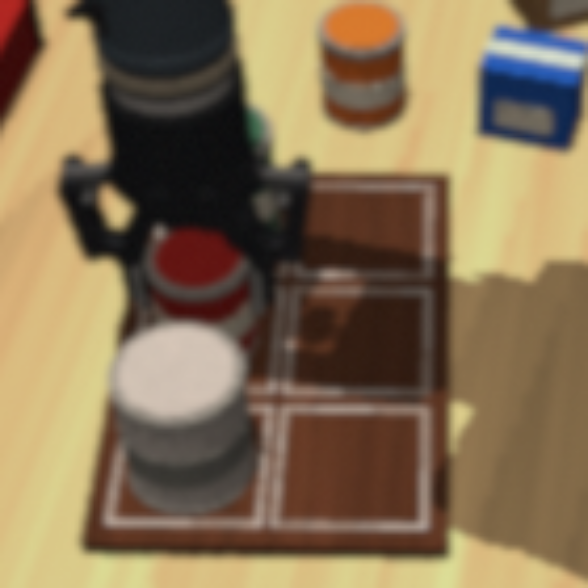

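The tin is in its square behind the white tin, and the load is going off. I'll ease down in fractions of a millimetre.

```bash
python3 -m inch '[[1,[0,0,0.005],[0,0,0]],[1,[0,0,0.005],[0,0,0]],[1,[0,0,0.005],[0,0,0]]]'|grep -E "pos|force"
python3 -m inch '[[1,[0,0,0.004],[0,0,0]],[1,[0,0,0.004],[0,0,0]],[1,[0,0,0.004],[0,0,0]]]'|grep -E "pos|force"
```

```text
tcp_pos: [0.6274, -0.0148, 0.038]
force: [-1.9, 0.7, 5.5]
tcp_pos: [0.6273, -0.0148, 0.0379]
force: [-3.5, 0.2, 7.2]
```

```bash
python3 -m inch '[[0.3,[0,0,0],[0,0,0]],[0.2,[0,0,0],[0,0,0]],[0.1,[0,0,0],[0,0,0]],[-0.2,[0,0,0],[0,0,0]],[-0.6,[0,0,0],[0,0,0]],[-0.9,[0,0,0],[0,0,0]],[-0.9,[0,0,0],[0,0,0]],[-0.9,[0,0,0],[0,0,0]]]'
python3 -m inch '[[-0.9,[0,0,-0.1],[0,0,0]],[-0.9,[0,0,-0.3],[0,0,0]],[-0.9,[0,0,-0.6],[0,0,0]],[-0.9,[0,0,-0.9],[0,0,0]],[-0.9,[0,0,-1],[0,0,0]],[-0.9,[0,0,-1],[0,0,0]]]'
python3 - <<'E'
from h import *
plan(.4587,.2660,.18,8.15)
E
```

```text
t: 13.0
tcp_pos: [0.6273, -0.0148, 0.0366]
tool_rot: [0.655, 0.756, -0.0, -0.0]
force: [-0.1, -0.0, -0.5]
finger_gap: 0.95
t: 13.6
tcp_pos: [0.6286, -0.015, 0.1391]
tool_rot: [0.655, 0.756, 0.001, 0.002]
force: [0.6, 0.4, 0.6]
finger_gap: 0.951
t 13.60 pos [ 0.6286 -0.015   0.1391] psi 8.19 gap 0.951 F [0.6 0.4 0.6] -> shift [ 3.023 -1.28  -0.419] turn [0.0007 0.0002 0.0001]
```

```bash
python3 -m inch '[[-0.9,[0.2,-0.08,-0.1],[0,0,0]],[-0.9,[0.5,-0.2,-0.2],[0,0,0]],[-0.9,[0.8,-0.35,-0.2],[0,0,0]],[-0.9,[1,-0.43,-0.2],[0,0,0]]]' >/dev/null
python3 -m inch '[[-1,[0.3,-0.13,0],[0,0,0]],[-1,[0.6,-0.26,0],[0,0,0]],[-1,[1,-0.43,0],[0,0,0]]]' >/dev/null
python3 -m inch '[[-1,[0.3,-0.13,0],[0,0,0]],[-1,[0.6,-0.26,0],[0,0,0]],[-1,[0.9,-0.38,0],[0,0,0]],[-1,[1.0,-0.42,0],[0,0,0]],[-1,[1.0,-0.42,0],[0,0,0]],[-1,[1.0,-0.42,0],[0,0,0]],[-1,[1.0,-0.42,0],[0,0,0]]]' >/dev/null
python3 - <<'E'
from h import *
plan(.4587,.2660,.006,8.15)
for n in('side','top'):
    p,d=snapshot(n); cv2.imwrite(f'pics/{n}6.png',p); np.save(f'pics/{n}6.npy',d)
E
```

```text
t 15.00 pos [0.4585 0.2631 0.1567] psi 8.11 gap 1.003 F [0.  0.1 0.1] -> shift [0.029 0.007 1.507] turn [-0.      0.0001 -0.0001]
```

View pics/side6.png

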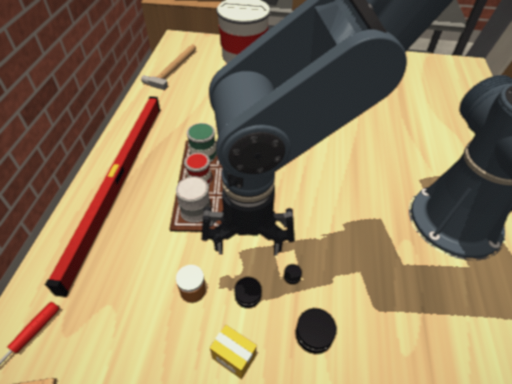

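View pics/top6.png

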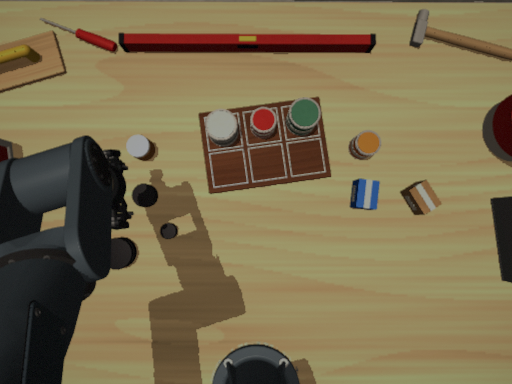

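Red now stands in the back middle square, with its lid at about (263,121). I'll measure its position.

```bash
python3 - <<'E'
from h import *
a=np.radians(8.15);M=np.array([[np.cos(a),-np.sin(a)],[np.sin(a),np.cos(a)]])
for n,S in dict(top=dict(red=(264,119),white=(222,124),green=(303,112),mid=(144,195)),side=dict(red=(197,162),white=(193,188),green=(201,133))).items():
    W=cloud(n,np.load(f'pics/{n}6.npy'))
    for k,(u,v) in S.items():
        m=(abs(W[...,2]-W[v,u,2])<.006);_,l=cv2.connectedComponents(m.astype(np.uint8));q=W[l==l[v,u]]
        c,s,_=cv2.minAreaRect((q[:,:2]*1000).astype(np.float32));print(n,k,np.round(c,1),np.round(s,1),np.median(q[:,2]).round(4),'board',(M.T@(np.array(c)-[582.8,-21.7])).round(1))
E
cp pics/top6.png /tmp/; python3 -c "
import cv2;p=cv2.imread('pics/top6.png');cv2.imwrite('pics/t6.png',cv2.resize(p[90:200,190:340],None,fx=5,fy=5,interpolation=cv2.INTER_CUBIC))"
```

```text
top red [628.4 -15.6] [60.1 57. ] 0.0788 board [46.  -0.5]
top white [613.5  79. ] [68.9 69.6] 0.091 board [44.6 95.3]
top green [ 640.7 -108.2] [70.3 71. ] 0.0908 board [ 45.  -93.8]
top mid [458.4 265.7] [54.2 54.8] 0.0312 board [-82.4 302.1]
side red [629.2 -16.3] [57.3 60.7] 0.0793 board [46.7 -1.2]
side white [614.9  80.1] [70.9 71.7] 0.0913 board [46.2 96.2]
side green [ 641.  -108.2] [70.4 71.1] 0.0912 board [ 45.4 -93.9]
```

View pics/t6.png

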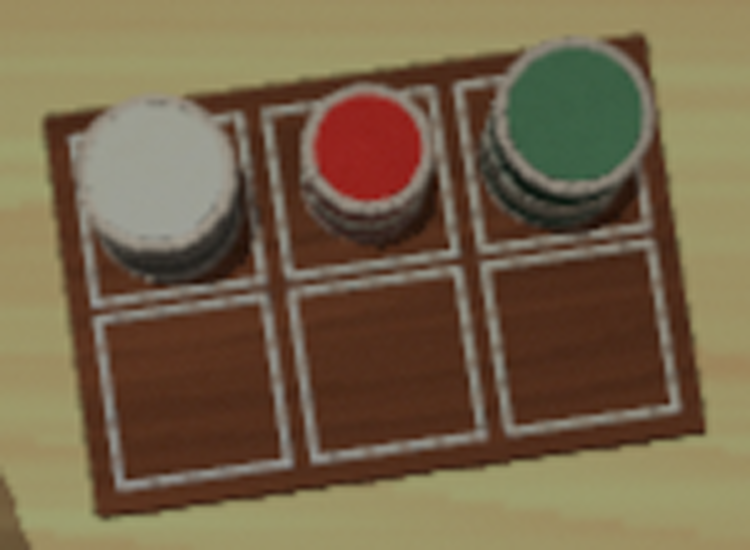

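```bash
python3 -m inch '[[-1,[0.02,0,0.15],[0,0,0]],[-1,[0.025,0.003,0.4],[0,0,0]],[-1,[0.025,0.003,0.65],[0,0,0]],[-1,[0.025,0.003,0.9],[0,0,0]],[-1,[0.025,0.003,1],[0,0,0]],[-1,[0.025,0.003,1],[0,0,0]]]' >/dev/null
python3 -m inch '[[-1,[0,0,0.15],[0,0,0]],[-1,[0,0,0.3],[0,0,0]],[-1,[0,0,0.4],[0,0,0]],[-1,[0,0,0.45],[0,0,0]],[-1,[0,0,0.45],[0,0,0]],[-1,[0,0,0.45],[0,0,0]]]' >/dev/null
python3 - <<'E'
from h import *
plan(.4585,.2660,.006,8.15)
E
```

```text
t 16.30 pos [0.4583 0.2666 0.0124] psi 8.19 gap 1.000 F [ 0.   0.3 -0.9] -> shift [-0.006  0.002  0.064] turn [ 0.0001 -0.      0.0001]
```

```bash
python3 -m inch '[[-1,[-0.006,0.002,0.03],[0,0,0]],[-1,[-0.006,0.002,0.055],[0,0,0]],[-1,[-0.006,0.002,0.06],[0,0,0]],[0,[-0.006,0.002,0.06],[0,0,0]],[0,[-0.006,0.002,0.06],[0,0,0]],[0.5,[-0.006,0.002,0.06],[0,0,0]],[0.5,[-0.006,0.002,0.06],[0,0,0]],[1,[-0.006,0.002,0.06],[0,0,0]],[1,[-0.006,0.002,0.06],[0,0,0]],[1,[-0.006,0.002,0.06],[0,0,0]],[1,[-0.006,0.002,0.06],[0,0,0]]]' 30
python3 -m inch '[[1,[0,0,-0.1],[0,0,0]],[1,[0,0,-0.3],[0,0,0]],[1,[0,0,-0.55],[0,0,0]],[1,[0,0,-0.8],[0,0,0]],[1,[0,0,-1],[0,0,0]],[1,[0,0,-1],[0,0,0]]]' >/dev/null
python3 -m inch '[[1,[0,0,-0.2],[0,0,0]],[1,[0,0,-0.5],[0,0,0]],[1,[0,0,-0.75],[0,0,0]],[1,[0,0,-0.75],[0,0,0]],[1,[0,0,-0.75],[0,0,0]]]'
python3 - <<'E'
from h import *
plan(.6274,-.0156,.18,8.15)
p,d=snapshot('side'); cv2.imwrite('pics/s7.png',cv2.resize(p[150:330,170:350],None,fx=3.3,fy=3.3))
E
```

```text
t: 17.4
tcp_pos: [0.4581, 0.2659, 0.0062]
tool_rot: [0.655, 0.756, 0.0, 0.0]
force: [-0.3, -0.1, 5.3]
finger_gap: 0.644
t: 18.5
tcp_pos: [0.4576, 0.2657, 0.1801]
tool_rot: [0.655, 0.756, -0.0, -0.0]
force: [-0.1, 0.4, -2.1]
finger_gap: 0.642
t 18.50 pos [0.4576 0.2657 0.1801] psi 8.18 gap 0.642 F [-0.1  0.4 -2.1] -> shift [-3.026e+00  1.280e+00  1.000e-03] turn [-0.0001  0.      0.0001]
```

View pics/s7.png

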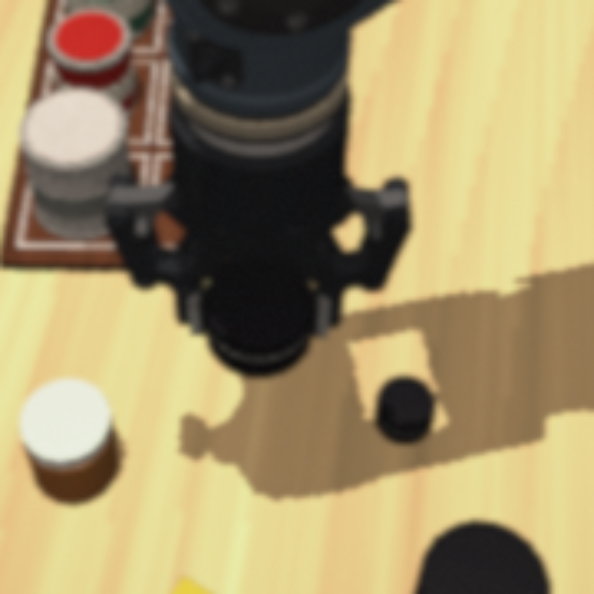

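The puck is held at crop (258,320), with its lower edge showing well below the fingertips. I'll carry it over the red tin.

```bash
python3 -m inch '[[1,[-0.2,0.08,0],[0,0,0]],[1,[-0.5,0.2,0],[0,0,0]],[1,[-0.75,0.32,0],[0,0,0]],[1,[-1,0.42,0],[0,0,0]]]' >/dev/null
python3 -m inch '[[1,[-0.25,0.11,0],[0,0,0]],[1,[-0.5,0.22,0],[0,0,0]],[1,[-0.75,0.32,0],[0,0,0]],[1,[-1,0.43,0],[0,0,0]]]' >/dev/null
python3 -m inch '[[1,[-0.25,0.11,0],[0,0,0]],[1,[-0.5,0.22,0],[0,0,0]],[1,[-0.75,0.32,0],[0,0,0]],[1,[-0.95,0.4,0],[0,0,0]],[1,[-1,0.43,0],[0,0,0]],[1,[-1,0.43,0],[0,0,0]],[1,[-1,0.43,0],[0,0,0]],[1,[-1,0.43,0],[0,0,0]]]' >/dev/null
python3 - <<'E'
from h import *
plan(.6274,-.0156,.0862,8.15)
E
```

```text
t 20.15 pos [ 0.6266 -0.0115  0.1807] psi 8.26 gap 0.643 F [-0.8  0.1 -1.4] -> shift [-0.042  0.003  0.945] turn [-0.0002 -0.0001  0.0003]
```

```bash
python3 -m inch '[[1,[-0.03,0.003,0.1],[0,0,0.0003]],[1,[-0.035,0.003,0.3],[0,0,0.0003]],[1,[-0.035,0.003,0.5],[0,0,0.0003]],[1,[-0.035,0.003,0.7],[0,0,0.0003]],[1,[-0.035,0.003,0.8],[0,0,0.0003]],[1,[-0.035,0.003,0.85],[0,0,0.0003]],[1,[-0.035,0.003,0.85],[0,0,0.0003]],[1,[-0.035,0.003,0.85],[0,0,0.0003]]]' >/dev/null
python3 - <<'E'
from h import *
plan(.6274,-.0156,.0862,8.15)
p,d=snapshot('side'); cv2.imwrite('pics/s8.png',cv2.resize(p[90:230,150:290],None,fx=4.2,fy=4.2))
E
```

```text
t 20.95 pos [ 0.629  -0.0163  0.0966] psi 8.08 gap 0.645 F [-0.   0.  -0.6] -> shift [ 0.009 -0.015  0.104] turn [ 0.0002  0.0001 -0.0002]
```

View pics/s8.png

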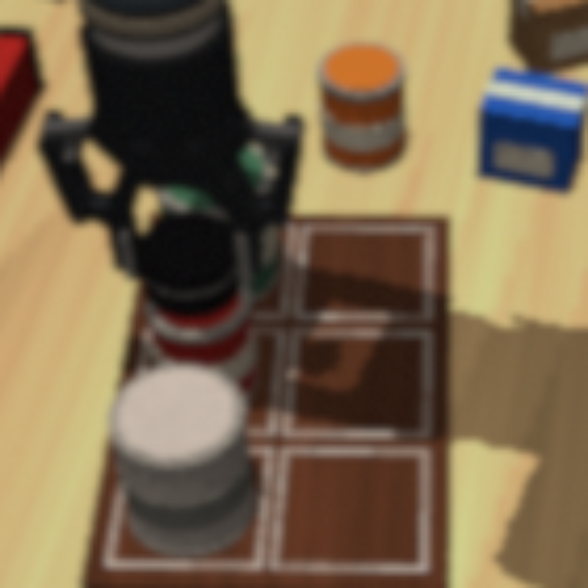

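The puck (crop (185,265)) hangs just over the red tin (200,320), about 1 cm above it and 1 to 2 mm off. I'll correct that and ease down.

```bash
python3 -m inch '[[1,[0.009,-0.015,0.02],[0,0,0]],[1,[0.009,-0.015,0.05],[0,0,0]],[1,[0.009,-0.015,0.07],[0,0,0]],[1,[0.009,-0.015,0.08],[0,0,0]],[1,[0.009,-0.015,0.08],[0,0,0]],[1,[0.009,-0.015,0.08],[0,0,0]]]' |grep -E "pos|force"
python3 -c "
from h import *
plan(.6274,-.0156,.0862,8.15)"
```

```text
tcp_pos: [0.6267, -0.0156, 0.0878]
force: [0.2, -1.4, -0.8]
t 21.60 pos [ 0.6267 -0.0156  0.0878] psi 8.08 gap 0.638 F [ 0.2 -1.4 -0.8] -> shift [-0.001  0.006  0.016] turn [-0.     -0.     -0.0002]
```

```bash
python3 -m inch '[[1,[0,0.006,0.004],[0,0,0]],[1,[0,0.006,0.008],[0,0,0]],[1,[0,0.006,0.008],[0,0,0]]]' |grep -E "pos|force"
python3 -m inch '[[1,[0,0,0.004],[0,0,0]],[1,[0,0,0.008],[0,0,0]],[1,[0,0,0.008],[0,0,0]]]' |grep -E "pos|force"
python3 -m inch '[[1,[0,0,0.003],[0,0,0]],[1,[0,0,0.003],[0,0,0]],[1,[0,0,0.003],[0,0,0]]]' |grep -E "pos|force"
```

```text
tcp_pos: [0.6273, -0.0155, 0.0871]
force: [-0.7, 0.3, -1.3]
tcp_pos: [0.6273, -0.0155, 0.0863]
force: [0.2, -0.7, -0.6]
tcp_pos: [0.6273, -0.0155, 0.0862]
force: [-1.0, 0.6, 0.7]
```

```bash
python3 -m inch '[[1,[0,0,0.003],[0,0,0]],[1,[0,0,0.003],[0,0,0]],[1,[0,0,0.003],[0,0,0]]]' |grep -E "pos|force"
python3 -m inch '[[1,[0,0,0.003],[0,0,0]],[1,[0,0,0.003],[0,0,0]],[1,[0,0,0.003],[0,0,0]]]' |grep -E "pos|force"
```

```text
tcp_pos: [0.6273, -0.0155, 0.0862]
force: [-1.9, 0.6, 4.1]
tcp_pos: [0.6273, -0.0155, 0.0862]
force: [-2.6, 0.1, 6.7]
```

```bash
python3 -m inch '[[1,[0,0,-0.004],[0,0,0]],[0.35,[0,0,-0.004],[0,0,0]],[0.25,[0,0,-0.004],[0,0,0]],[0.15,[0,0,-0.004],[0,0,0]],[0,[0,0,-0.004],[0,0,0]],[-0.4,[0,0,-0.004],[0,0,0]],[-0.8,[0,0,-0.004],[0,0,0]],[-0.9,[0,0,-0.004],[0,0,0]],[-0.9,[0,0,-0.004],[0,0,0]]]'
python3 -m inch '[[-0.9,[0,0,-0.1],[0,0,0]],[-0.9,[0,0,-0.3],[0,0,0]],[-0.9,[0,0,-0.6],[0,0,0]],[-0.9,[0,0,-0.9],[0,0,0]],[-0.9,[0,0,-1],[0,0,0]],[-0.9,[0,0,-1],[0,0,0]]]'|grep pos
python3 - <<'E'
from h import *
plan(.465,.3868,.18,65)
E
```

```text
t: 24.0
tcp_pos: [0.6273, -0.0155, 0.0854]
tool_rot: [0.656, 0.755, -0.0, -0.0]
force: [-0.3, -0.2, 0.5]
finger_gap: 0.949
tcp_pos: [0.6285, -0.0157, 0.188]
t 24.60 pos [ 0.6285 -0.0157  0.188 ] psi 8.08 gap 0.951 F [-0.4 -0.4 -0. ] -> shift [ 4.215 -1.054  0.069] turn [ 0.0005  0.0006 -0.1581]
```

```bash
python3 -m inch '[[-0.9,[0.2,-0.05,0],[0,0,0]],[-0.9,[0.5,-0.12,0],[0,0,0]],[-0.9,[0.75,-0.18,0],[0,0,0]],[-1,[1,-0.25,0],[0,0,0]]]' >/dev/null
python3 -m inch '[[-1,[0.3,-0.08,0],[0,0,0]],[-1,[0.6,-0.15,0],[0,0,0]],[-1,[1,-0.25,0],[0,0,0]]]' >/dev/null
python3 -m inch '[[-1,[0.3,-0.08,0],[0,0,0]],[-1,[0.6,-0.15,0],[0,0,0]],[-1,[1,-0.25,0],[0,0,0]]]' >/dev/null
python3 -m inch '[[-1,[0.3,-0.08,0],[0,0,-0.023]],[-1,[0.6,-0.15,0],[0,0,-0.046]],[-1,[0.9,-0.23,0],[0,0,-0.069]],[-1,[1,-0.25,0],[0,0,-0.092]],[-1,[1,-0.25,0],[0,0,-0.115]],[-1,[1,-0.25,0],[0,0,-0.138]],[-1,[1,-0.25,0],[0,0,-0.158]],[-1,[1,-0.25,0],[0,0,-0.158]],[-1,[1,-0.25,0],[0,0,-0.158]]]' >/dev/null
python3 - <<'E'
from h import *
plan(.465,.3868,.026,65)
for n in('side','top'):
    p,d=snapshot(n); cv2.imwrite(f'pics/{n}9.png',p); np.save(f'pics/{n}9.npy',d)
W=cloud('top',d); 
a=np.radians(8.15);M=np.array([[np.cos(a),-np.sin(a)],[np.sin(a),np.cos(a)]])
for k,z,u0,v0 in(('puck',.112,264,118),('white',.092,222,124),('green',.092,303,112)):
    m=(abs(W[...,2]-W[v0,u0,2])<.006);_,l=cv2.connectedComponents(m.astype(np.uint8));q=W[l==l[v0,u0]]
    c,s,_=cv2.minAreaRect((q[:,:2]*1000).astype(np.float32));print(k,np.round(c,1),np.round(s,1),np.median(q[:,2]).round(4),'board',(M.T@(np.array(c)-[582.8,-21.7])).round(1))
cv2.imwrite('pics/t9.png',cv2.resize(p[80:210,190:340],None,fx=4.5,fy=4.5,interpolation=cv2.INTER_CUBIC))
E
```

```text
t 26.50 pos [0.4705 0.3664 0.1844] psi 64.83 gap 0.998 F [ 0.3 -0.4 -0.1] -> shift [0.133 0.165 1.584] turn [-0.0004 -0.0003 -0.0005]
puck [627.1 -15.7] [54.1 52.7] 0.111 board [44.7 -0.4]
white [613.8  79. ] [69.7 69. ] 0.0908 board [45.  95.3]
green [ 640.6 -108.4] [70.4 71.5] 0.0906 board [ 44.9 -94. ]
```

View pics/t9.png

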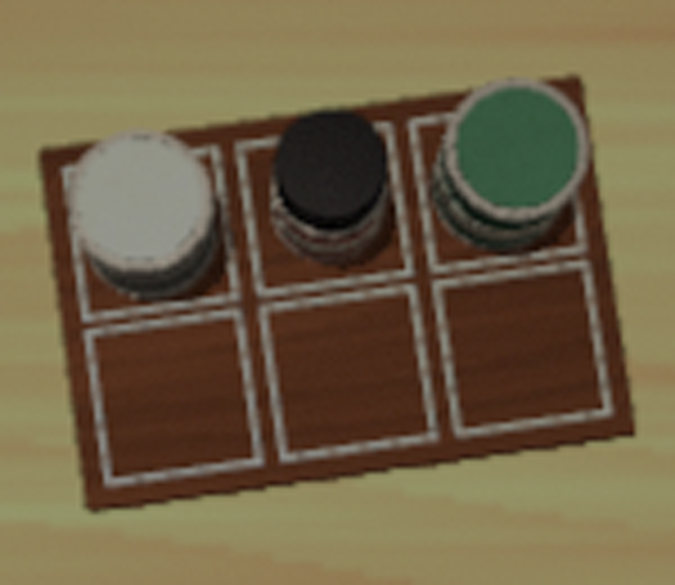

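View pics/side9.png

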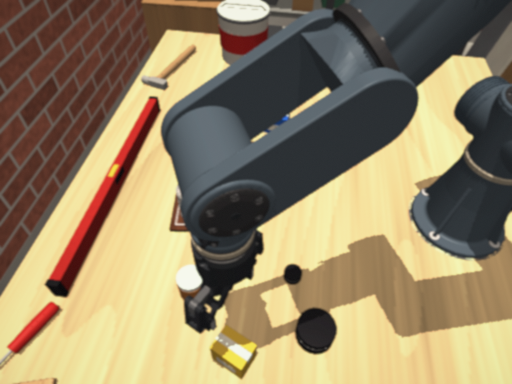

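The puck sits on the red tin, centred to about 1 mm, and the big tins have not moved. Next is the yellow carton.

```bash
python3 -m inch '[[-1,[0.06,0.08,0.1],[0,0,0]],[-1,[0.12,0.15,0.2],[0,0,0]],[-1,[0.13,0.165,0.4],[0,0,0]],[-1,[0.13,0.165,0.6],[0,0,0]],[-1,[0.13,0.165,0.75],[0,0,0]],[-1,[0.13,0.165,0.8],[0,0,0]],[-1,[0.13,0.165,0.8],[0,0,0]],[-1,[0.13,0.165,0.8],[0,0,0]]]' >/dev/null
python3 - <<'E'
from h import *
plan(.465,.3868,.026,65)
for n in('side','top'):
  p,d=snapshot(n); cv2.imwrite(f'pics/{n}10.png',p)
cv2.imwrite('pics/s10.png',cv2.resize(p[250:384,160:320],None,fx=4.2,fy=4.2) if 0 else cv2.resize(cv2.imread('pics/side10.png')[250:384,160:320],None,fx=4.2,fy=4.2))
E
```

```text
t 27.40 pos [0.4675 0.3874 0.106 ] psi 64.96 gap 1.001 F [ 0.6  0.2 -0.5] -> shift [ 0.021 -0.017  0.8  ] turn [ 0.0001  0.0001 -0.0001]
```

View pics/s10.png

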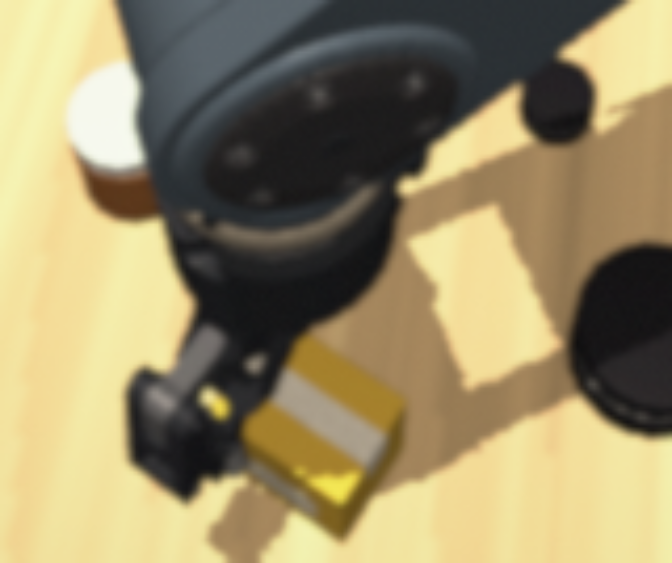

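Run:
```python
from h import *
s=sense();p=s['tcp_pos'];T=R.from_quat(s['tool_rot']).as_matrix()
f=lambda q:tuple(((np.array(proj('side',q))-[160,250])*4.2).round())
print(f(p),f(p+.05*T[:,1]),f(p-.05*T[:,1]),'carton top',f([.465,.3868,.06]))
```

```text
(np.float64(293.0), np.float64(362.0)) (np.float64(213.0), np.float64(477.0)) (np.float64(367.0), np.float64(257.0)) carton top (np.float64(304.0), np.float64(403.0))
```

Run:
```python
import cv2,numpy as np
a=[cv2.resize(cv2.imread(f'pics/{n}.png')[300:384,190:280],None,fx=4.3,fy=4.3) for n in('side0','side10')]
cv2.imwrite('pics/cmp.png',np.hstack(a))
```

```text
(no output)
```

View pics/cmp.png

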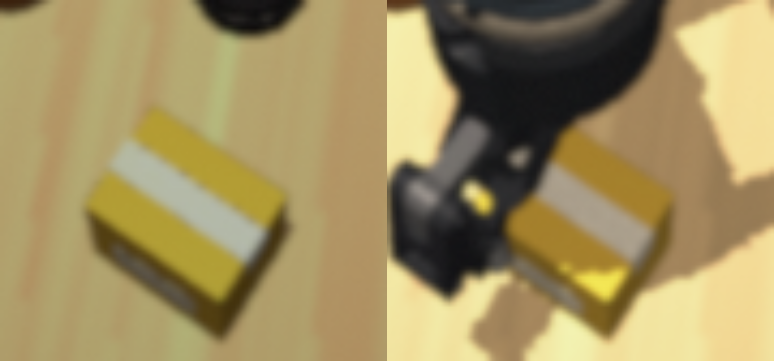

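The visible corners agree with the first picture, so the carton has not moved and the finger just hides part of it. I'll descend and grip.

```bash
python3 -m inch '[[-1,[0.02,-0.017,0],[0,0,0]],[-1,[0.02,-0.017,0.1],[0,0,0]],[-1,[0.02,-0.017,0.3],[0,0,0]],[-1,[0.02,-0.017,0.5],[0,0,0]],[-1,[0.02,-0.017,0.7],[0,0,0]],[-1,[0.02,-0.017,0.77],[0,0,0]],[-1,[0.02,-0.017,0.77],[0,0,0]],[-1,[0.02,-0.017,0.77],[0,0,0]]]' |grep -E "pos|force"
python3 - <<'E'
from h import *
plan(.465,.3868,.026,65)
E
```

```text
tcp_pos: [0.4652, 0.3864, 0.0292]
force: [1.1, -0.2, -0.5]
t 28.30 pos [0.4652 0.3864 0.0292] psi 64.95 gap 1.001 F [ 1.1 -0.2 -0.5] -> shift [0.003 0.003 0.032] turn [ 0.0001  0.0001 -0.0001]
```

```bash
python3 -m inch '[[-1,[0,0,0.03],[0,0,0]],[0,[0,0,0.03],[0,0,0]],[0,[0,0,0.03],[0,0,0]],[0.4,[0,0,0.03],[0,0,0]],[0.4,[0,0,0.03],[0,0,0]],[0.6,[0,0,0.03],[0,0,0]],[1,[0,0,0.03],[0,0,0]],[1,[0,0,0.03],[0,0,0]],[1,[0,0,0.03],[0,0,0]],[1,[0,0,0.03],[0,0,0]]]' 40
python3 -m inch '[[1,[0,0,-0.1],[0,0,0]],[1,[0,0,-0.3],[0,0,0]],[1,[0,0,-0.55],[0,0,0]],[1,[0,0,-0.8],[0,0,0]],[1,[0,0,-1],[0,0,0]],[1,[0,0,-1],[0,0,0]]]' >/dev/null
python3 -m inch '[[1,[0,0,-0.2],[0,0,0]],[1,[0,0,-0.5],[0,0,0]],[1,[0,0,-0.75],[0,0,0]],[1,[0,0,-0.75],[0,0,0]],[1,[0,0,-0.75],[0,0,0]]]'
python3 - <<'E'
from h import *
plan(.5516,-.122,.2,98.15)
p,d=snapshot('side'); cv2.imwrite('pics/s11.png',cv2.resize(p[220:384,130:330],None,fx=3.3,fy=3.3))
E
```

```text
t: 29.3
tcp_pos: [0.4653, 0.3865, 0.0265]
tool_rot: [0.217, 0.976, 0.0, 0.0]
force: [0.1, -0.0, 5.7]
finger_gap: 0.557
t: 30.4
tcp_pos: [0.464, 0.3858, 0.1996]
tool_rot: [0.217, 0.976, -0.001, -0.001]
force: [-1.2, -0.0, -1.2]
finger_gap: 0.554
t 30.40 pos [0.464  0.3858 0.1996] psi 64.96 gap 0.554 F [-1.2 -0.  -1.2] -> shift [-2.943e+00 -4.230e+00 -1.000e-03] turn [-0.0002 -0.0002 -0.0922]
```

View pics/s11.png

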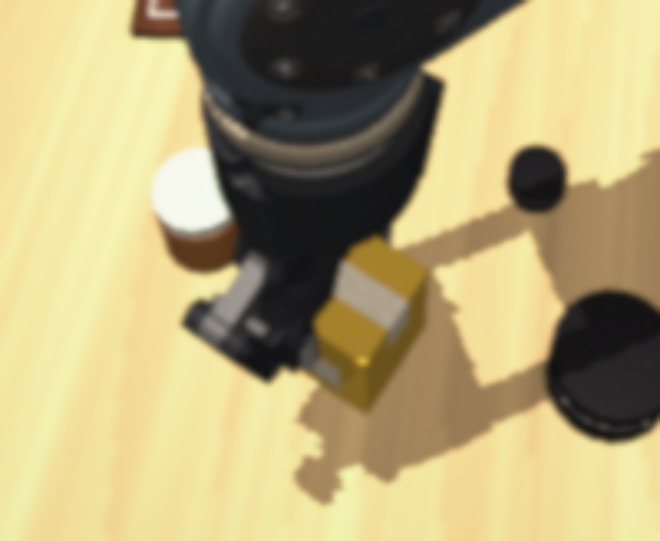

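The yellow carton is held level, clear of the bench, at crop (370,310). I'll carry it across and turn it parallel to the board.

```bash
python3 -m inch '[[1,[-0.1,-0.15,0],[0,0,-0.015]],[1,[-0.25,-0.35,0],[0,0,-0.035]],[1,[-0.4,-0.55,0],[0,0,-0.055]],[1,[-0.55,-0.75,0],[0,0,-0.075]],[1,[-0.7,-1,0],[0,0,-0.092]],[1,[-0.7,-1,0],[0,0,-0.092]]]' >/dev/null
python3 - <<'E'
from h import *
plan(.5516,-.122,.2,98.15)
E
```

```text
t 31.05 pos [0.4846 0.2626 0.1984] psi 97.95 gap 0.554 F [-0.6  0.  -2.2] -> shift [-0.131 -3.902 -0.008] turn [-0.0003 -0.0009 -0.0006]
```

```bash
python3 -m inch '[[1,[-0.02,-0.25,0],[0,0,0]],[1,[-0.03,-0.5,0],[0,0,0]],[1,[-0.03,-0.75,0],[0,0,0]],[1,[-0.03,-1,0],[0,0,0]]]' >/dev/null
python3 -m inch '[[1,[-0.02,-0.25,0],[0,0,0]],[1,[-0.03,-0.5,0],[0,0,0]],[1,[-0.03,-0.75,0],[0,0,0]],[1,[-0.03,-1,0],[0,0,0]]]' >/dev/null
python3 -m inch '[[1,[-0.02,-0.25,0],[0,0,0]],[1,[-0.03,-0.5,0],[0,0,0]],[1,[-0.03,-0.75,0],[0,0,0]],[1,[-0.03,-1,0],[0,0,0]]]' >/dev/null
python3 -m inch '[[1,[-0.02,-0.25,0],[0,0,0]],[1,[-0.03,-0.5,0],[0,0,0]],[1,[-0.03,-0.75,0],[0,0,0]],[1,[-0.03,-0.85,0],[0,0,0]],[1,[-0.03,-0.88,0],[0,0,0]],[1,[-0.03,-0.88,0],[0,0,0]],[1,[-0.03,-0.88,0],[0,0,0]],[1,[-0.03,-0.88,0],[0,0,0]]]' >/dev/null
python3 - <<'E'
from h import *
plan(.5516,-.122,.038,98.15)
for n in('side','top'):
  p,d=snapshot(n); cv2.imwrite(f'pics/{n}12.png',p);np.save(f'pics/{n}12.npy',d)
cv2.imwrite('pics/s12.png',cv2.resize(cv2.imread('pics/side12.png')[80:240,150:310],None,fx=3.7,fy=3.7))
E
```

```text
t 33.05 pos [ 0.5519 -0.1152  0.2007] psi 98.14 gap 0.559 F [ 0.1  0.7 -1.3] -> shift [ 0.012 -0.068  1.627] turn [ 0.0001 -0.0001 -0.    ]
```

View pics/s12.png

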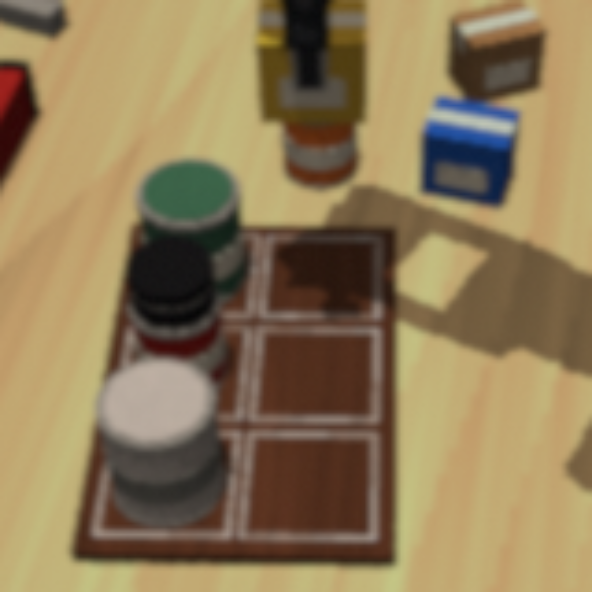

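View pics/top12.png

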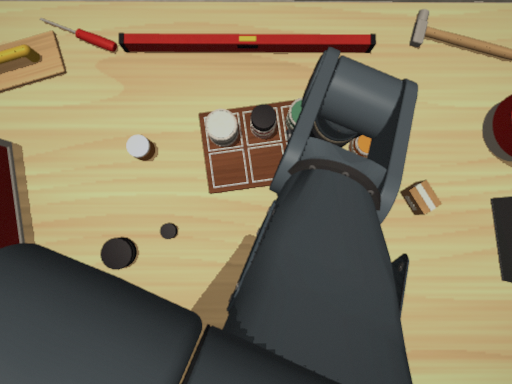

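```bash
python3 -m inch '[[1,[0.012,-0.04,0.1],[0,0,0]],[1,[0.012,-0.06,0.3],[0,0,0]],[1,[0.012,-0.065,0.5],[0,0,0]],[1,[0.012,-0.065,0.75],[0,0,0]],[1,[0.012,-0.065,0.95],[0,0,0]],[1,[0.012,-0.065,1],[0,0,0]],[1,[0.012,-0.065,1],[0,0,0]],[1,[0.012,-0.065,1],[0,0,0]]]' >/dev/null
python3 - <<'E'
from h import *
plan(.5516,-.122,.038,98.15)
E
```

```text
t 33.95 pos [ 0.5526 -0.1234  0.1014] psi 98.08 gap 0.559 F [ 0.2  0.3 -1.6] -> shift [0.009 0.015 0.634] turn [-0.0001  0.0002 -0.0002]
```

```bash
python3 -m inch '[[1,[0.009,0.012,0.1],[0,0,0]],[1,[0.009,0.012,0.25],[0,0,0]],[1,[0.009,0.012,0.4],[0,0,0]],[1,[0.009,0.012,0.5],[0,0,0]],[1,[0.009,0.012,0.56],[0,0,0]],[1,[0.009,0.012,0.58],[0,0,0]],[1,[0.009,0.012,0.58],[0,0,0]],[1,[0.009,0.012,0.58],[0,0,0]]]' >/dev/null
python3 - <<'E'
from h import *
plan(.5516,-.122,.0383,98.15)
E
```

```text
t 34.75 pos [ 0.5514 -0.1222  0.0433] psi 98.07 gap 0.554 F [ 1.1 -0.2 -2.1] -> shift [-0.003  0.002  0.05 ] turn [-0.0001  0.0002 -0.0002]
```

```bash
python3 -m inch '[[1,[-0.002,0.002,0.01],[0,0,0]],[1,[-0.002,0.002,0.02],[0,0,0]],[1,[-0.002,0.002,0.03],[0,0,0]],[1,[-0.002,0.002,0.035],[0,0,0]],[1,[-0.002,0.002,0.035],[0,0,0]]]' |grep -E "pos|force"
python3 -m inch '[[1,[0,0,0.005],[0,0,0]],[1,[0,0,0.01],[0,0,0]],[1,[0,0,0.01],[0,0,0]]]' |grep -E "pos|force"
python3 -m inch '[[1,[0,0,0.005],[0,0,0]],[1,[0,0,0.005],[0,0,0]],[1,[0,0,0.005],[0,0,0]]]' |grep -E "pos|force"
```

```text
tcp_pos: [0.551, -0.1218, 0.0392]
force: [-0.1, 0.3, -1.6]
tcp_pos: [0.5511, -0.1218, 0.0385]
force: [0.8, 0.2, -0.9]
tcp_pos: [0.5511, -0.1218, 0.0384]
force: [-1.1, 0.3, 5.9]
```

```bash
python3 -m inch '[[1,[0,0,-0.003],[0,0,0]],[0,[0,0,-0.003],[0,0,0]],[-0.1,[0,0,-0.003],[0,0,0]],[-0.2,[0,0,-0.003],[0,0,0]],[-0.4,[0,0,-0.003],[0,0,0]],[-0.7,[0,0,-0.003],[0,0,0]],[-0.8,[0,0,-0.003],[0,0,0]],[-0.8,[0,0,-0.003],[0,0,0]],[-0.8,[0,0,-0.003],[0,0,0]]]'
python3 -m inch '[[-0.8,[0,0,-0.1],[0,0,0]],[-0.8,[0,0,-0.3],[0,0,0]],[-0.8,[0,0,-0.6],[0,0,0]],[-0.8,[0,0,-0.9],[0,0,0]],[-0.9,[0,0,-1],[0,0,0]],[-0.9,[0,0,-1],[0,0,0]]]'|grep pos
python3 - <<'E'
from h import *
plan(.4606,-.2562,.14,83)
E
```

```text
t: 36.75
tcp_pos: [0.5511, -0.1218, 0.038]
tool_rot: [-0.07, 0.998, 0.0, -0.0]
force: [0.8, -0.2, 0.7]
finger_gap: 0.901
tcp_pos: [0.5522, -0.1222, 0.1401]
t 37.35 pos [ 0.5522 -0.1222  0.1401] psi 98.08 gap 0.948 F [-0.5  0.8  0.3] -> shift [ 1.095 -1.198 -0.   ] turn [-0.0003  0.0006  0.0419]
```

```bash
python3 -m inch '[[-1,[0.15,-0.16,0],[0,0,0]],[-1,[0.35,-0.4,0],[0,0,0]],[-1,[0.6,-0.65,0],[0,0,0]]]' >/dev/null
python3 -m inch '[[-1,[0.25,-0.3,0],[0,0,0.02]],[-1,[0.45,-0.5,0],[0,0,0.042]],[-1,[0.5,-0.55,0],[0,0,0.042]],[-1,[0.5,-0.55,0],[0,0,0.042]],[-1,[0.5,-0.55,0],[0,0,0.042]],[-1,[0.5,-0.55,0],[0,0,0.042]]]' >/dev/null
python3 - <<'E'
from h import *
plan(.4606,-.2562,.026,82.8)
for n in('side','top'):
  p,d=snapshot(n); cv2.imwrite(f'pics/{n}13.png',p);np.save(f'pics/{n}13.npy',d)
E
```

```text
t 38.25 pos [ 0.4595 -0.2548  0.1378] psi 83.09 gap 1.000 F [ 0.5 -0.5  0.8] -> shift [-0.013 -0.013  1.118] turn [ 0.0001 -0.0001  0.0008]
```

View pics/side13.png

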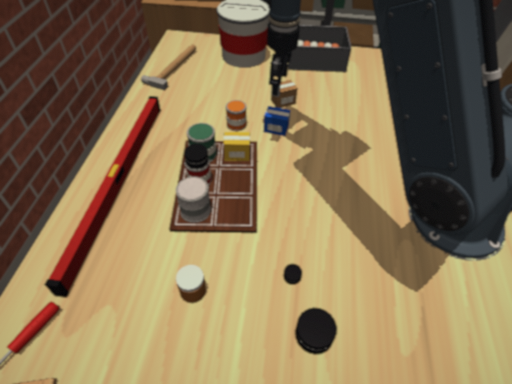

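View pics/top13.png

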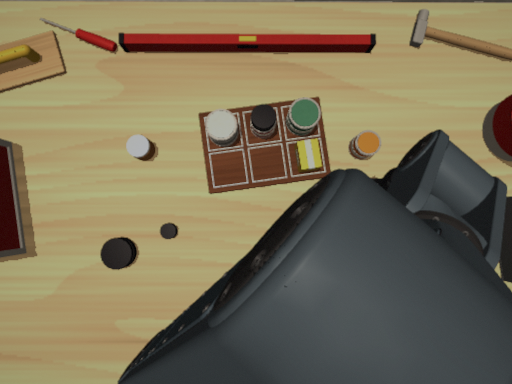

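Yellow stands in the front right square (309,154) and blue is untouched at side view (277,122). I'll measure yellow and descend on blue.

```bash
python3 -m inch '[[-1,[-0.013,-0.013,0.1],[0,0,0]],[-1,[-0.013,-0.013,0.3],[0,0,0]],[-1,[-0.013,-0.013,0.55],[0,0,0]],[-1,[-0.013,-0.013,0.8],[0,0,0]],[-1,[-0.013,-0.013,0.95],[0,0,0]],[-1,[-0.013,-0.013,1],[0,0,0]],[-1,[-0.013,-0.013,1],[0,0,0]],[-1,[-0.013,-0.013,1],[0,0,0]]]' >/dev/null
python3 - <<'E'
from h import *
plan(.4606,-.2562,.026,82.8)
a=np.radians(8.15);M=np.array([[np.cos(a),-np.sin(a)],[np.sin(a),np.cos(a)]])
for n,u0,v0 in(('top',309,154),('side',237,141)):
    W=cloud(n,np.load(f'pics/{n}13.npy'))
    m=(abs(W[...,2]-W[v0,u0,2])<.005);_,l=cv2.connectedComponents(m.astype(np.uint8));q=W[l==l[v0,u0]]
    c,s,an=cv2.minAreaRect((q[:,:2]*1000).astype(np.float32));print(n,np.round(c,1),np.round(s,1),an,np.median(q[:,2]).round(4),'board',(M.T@(np.array(c)-[582.8,-21.7])).round(1))
p=cv2.imread('pics/top13.png');cv2.imwrite('pics/t13.png',cv2.resize(p[80:210,190:340],None,fx=4.5,fy=4.5,interpolation=cv2.INTER_CUBIC))
E
```

```text
t 39.15 pos [ 0.4606 -0.2577  0.0385] psi 82.98 gap 1.000 F [ 0.1 -1.   0.7] -> shift [0.002 0.015 0.125] turn [-0.0001  0.0001  0.0005]
top [ 550.9 -121.2] [66.6 48. ] 8.417192459106445 0.071 board [-45.7 -94. ]
side [ 552.6 -119.8] [64.4 49.6] 9.174688339233398 0.0717 board [-43.8 -92.8]
```

View pics/t13.png

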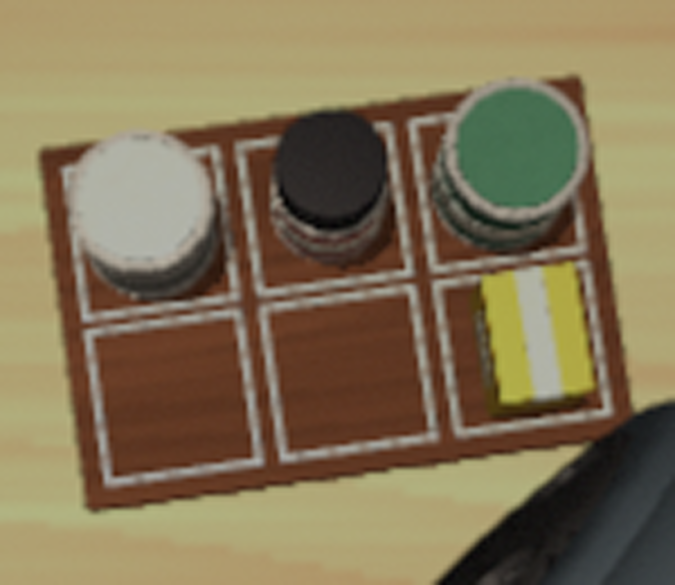

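Yellow is centred to about 1 mm and parallel. Now I'll grip blue.

```bash
python3 -m inch '[[-1,[0,0.014,0.05],[0,0,0]],[-1,[0,0.014,0.1],[0,0,0]],[-1,[0,0.014,0.12],[0,0,0]],[-1,[0,0.014,0.12],[0,0,0]],[-1,[0,0.014,0.12],[0,0,0]],[0,[0,0.014,0.12],[0,0,0]],[0,[0,0.014,0.12],[0,0,0]],[0.4,[0,0.014,0.12],[0,0,0]],[0.4,[0,0.014,0.12],[0,0,0]],[0.6,[0,0.014,0.12],[0,0,0]],[1,[0,0.014,0.12],[0,0,0]],[1,[0,0.014,0.12],[0,0,0]],[1,[0,0.014,0.12],[0,0,0]],[1,[0,0.014,0.12],[0,0,0]]]' 40
python3 -m inch '[[1,[0,0,-0.1],[0,0,0]],[1,[0,0,-0.3],[0,0,0]],[1,[0,0,-0.55],[0,0,0]],[1,[0,0,-0.8],[0,0,0]],[1,[0,0,-1],[0,0,0]],[1,[0,0,-1],[0,0,0]]]' >/dev/null
python3 -m inch '[[1,[0,0,-0.2],[0,0,0]],[1,[0,0,-0.5],[0,0,0]],[1,[0,0,-0.75],[0,0,0]],[1,[0,0,-0.75],[0,0,0]],[1,[0,0,-0.75],[0,0,0]]]'
python3 - <<'E'
from h import *
plan(.5249,.0661,.2,98.15)
p,d=snapshot('side'); cv2.imwrite('pics/s14.png',cv2.resize(p[20:180,200:360],None,fx=3.7,fy=3.7))
E
```

```text
t: 40.55
tcp_pos: [0.4606, -0.2564, 0.0264]
tool_rot: [0.061, 0.998, -0.0, 0.0]
force: [-0.5, -0.1, 5.9]
finger_gap: 0.556
t: 41.65
tcp_pos: [0.4597, -0.2555, 0.2]
tool_rot: [0.061, 0.998, 0.001, -0.001]
force: [-0.9, 0.4, -2.7]
finger_gap: 0.559
t 41.65 pos [ 0.4597 -0.2555  0.2   ] psi 82.96 gap 0.559 F [-0.9  0.4 -2.7] -> shift [-2.530e-01  3.271e+00  3.000e-03] turn [ 0.0002 -0.0002 -0.0422]
```

View pics/s14.png

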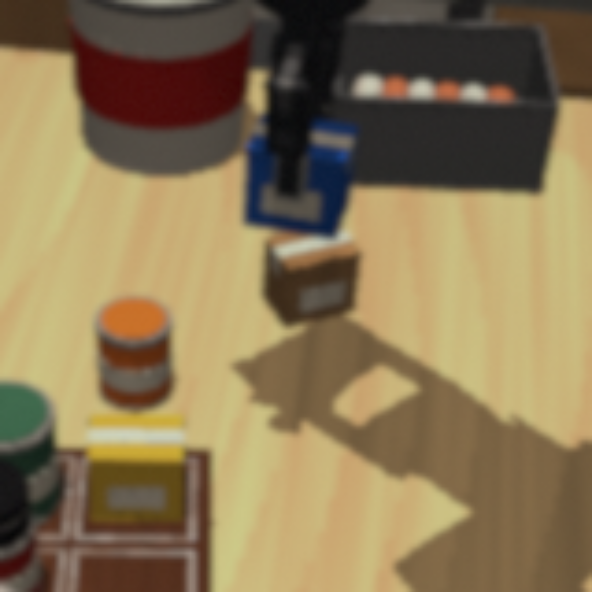

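Blue is held at crop (300,180). I'll turn it and carry it to the front left square.

```bash
python3 -m inch '[[1,[0,0.2,0],[0,0,-0.01]],[1,[0,0.5,0],[0,0,-0.025]],[1,[0,0.75,0],[0,0,-0.042]],[1,[0,1,0],[0,0,-0.042]],[1,[0,1,0],[0,0,-0.042]]]' >/dev/null
python3 -c "
from h import *
plan(.5249,.0661,.2,98.15)"
```

```text
t 42.20 pos [ 0.4706 -0.153   0.1988] psi 98.24 gap 0.555 F [ 0.1  0.3 -1.8] -> shift [-0.852  2.091 -0.005] turn [ 0.0009 -0.0008  0.0002]
```

```bash
python3 -m inch '[[1,[-0.1,0.25,0],[0,0,0]],[1,[-0.2,0.5,0],[0,0,0]],[1,[-0.3,0.75,0],[0,0,0]],[1,[-0.4,1,0],[0,0,0]]]' >/dev/null
python3 -m inch '[[1,[-0.1,0.25,0],[0,0,0]],[1,[-0.2,0.5,0],[0,0,0]],[1,[-0.3,0.75,0],[0,0,0]],[1,[-0.4,0.95,0],[0,0,0]],[1,[-0.43,1,0],[0,0,0]],[1,[-0.43,1,0],[0,0,0]],[1,[-0.43,1,0],[0,0,0]],[1,[-0.43,1,0],[0,0,0]]]' >/dev/null
python3 -c "
from h import *
plan(.5249,.0661,.1,98.15)"
```

```text
t 43.40 pos [0.5263 0.0517 0.2007] psi 98.00 gap 0.556 F [ 0.3 -0.2 -2.2] -> shift [-0.008  0.144  1.007] turn [-0.     -0.0002 -0.0004]
```

```bash
python3 -m inch '[[1,[-0.008,0.08,0.1],[0,0,-0.0004]],[1,[-0.008,0.14,0.3],[0,0,-0.0004]],[1,[-0.008,0.144,0.5],[0,0,-0.0004]],[1,[-0.008,0.144,0.75],[0,0,-0.0004]],[1,[-0.008,0.144,0.95],[0,0,-0.0004]],[1,[-0.008,0.144,1],[0,0,-0.0004]],[1,[-0.008,0.144,1],[0,0,-0.0004]],[1,[-0.008,0.144,1],[0,0,-0.0004]]]' >/dev/null
python3 - <<'E'
from h import *
plan(.5249,.0661,.0383,98.15)
p,d=snapshot('side'); cv2.imwrite('pics/s15.png',cv2.resize(p[90:250,150:310],None,fx=3.7,fy=3.7))
E
```

```text
t 44.20 pos [0.526  0.0671 0.1016] psi 98.21 gap 0.560 F [ 0.8 -0.6 -2.1] -> shift [ 0.014 -0.008  0.633] turn [-0.      0.0002  0.0002]
```

View pics/s15.png

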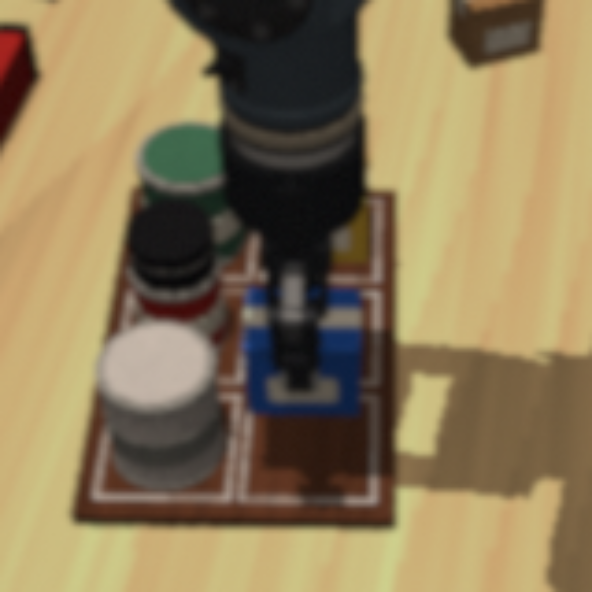

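Blue (crop (305,360)) hangs over its square, clear of the white tin. I'll lower it.

```bash
python3 -m inch '[[1,[0.013,-0.008,0.1],[0,0,0]],[1,[0.013,-0.008,0.25],[0,0,0]],[1,[0.013,-0.008,0.4],[0,0,0]],[1,[0.013,-0.008,0.5],[0,0,0]],[1,[0.013,-0.008,0.56],[0,0,0]],[1,[0.013,-0.008,0.58],[0,0,0]],[1,[0.013,-0.008,0.58],[0,0,0]],[1,[0.013,-0.008,0.58],[0,0,0]]]' >/dev/null
python3 - <<'E'
from h import *
plan(.5249,.0661,.0383,98.15)
E
```

```text
t 45.05 pos [0.5247 0.0662 0.0435] psi 98.22 gap 0.555 F [ 0.2 -0.1 -1.9] -> shift [-0.002 -0.001  0.052] turn [-0.      0.0002  0.0002]
```

```bash
python3 -m inch '[[1,[-0.002,0,0.01],[0,0,0]],[1,[-0.002,0,0.02],[0,0,0]],[1,[-0.002,0,0.03],[0,0,0]],[1,[-0.002,0,0.037],[0,0,0]],[1,[-0.002,0,0.037],[0,0,0]]]' |grep -E "pos|force"
python3 -m inch '[[1,[0,0,0.005],[0,0,0]],[1,[0,0,0.01],[0,0,0]],[1,[0,0,0.01],[0,0,0]]]' |grep -E "pos|force"
python3 -m inch '[[1,[0,0,0.004],[0,0,0]],[1,[0,0,0.004],[0,0,0]],[1,[0,0,0.004],[0,0,0]]]' |grep -E "pos|force"
```

```text
tcp_pos: [0.5244, 0.0662, 0.0393]
force: [-1.3, -0.7, -1.4]
tcp_pos: [0.5245, 0.0662, 0.0385]
force: [-0.4, -0.5, -1.9]
tcp_pos: [0.5245, 0.0662, 0.0384]
force: [-1.0, 0.1, 4.0]
```

```bash
python3 -m inch '[[1,[0,0,-0.002],[0,0,0]],[0,[0,0,-0.002],[0,0,0]],[-0.1,[0,0,-0.002],[0,0,0]],[-0.2,[0,0,-0.002],[0,0,0]],[-0.4,[0,0,-0.002],[0,0,0]],[-0.7,[0,0,-0.002],[0,0,0]],[-0.8,[0,0,-0.002],[0,0,0]],[-0.8,[0,0,-0.002],[0,0,0]],[-0.8,[0,0,-0.002],[0,0,0]]]'
python3 -m inch '[[-0.8,[0,0,-0.1],[0,0,0]],[-0.8,[0,0,-0.3],[0,0,0]],[-0.8,[0,0,-0.6],[0,0,0]],[-0.8,[0,0,-0.9],[0,0,0]],[-0.8,[0,0,-1],[0,0,0]],[-0.8,[0,0,-1],[0,0,0]]]'|grep pos
python3 -m inch '[[-0.8,[0.1,0.25,-0.2],[0,0,0]],[-0.8,[0.2,0.5,-0.4],[0,0,0]],[-0.8,[0.2,0.75,-0.5],[0,0,0]],[-0.8,[0.2,1,-0.5],[0,0,0]]]' >/dev/null
python3 -m inch '[[-0.8,[0.1,0.25,0],[0,0,0]],[-0.8,[0.2,0.5,0],[0,0,0]],[-0.8,[0.2,0.75,0],[0,0,0]],[-0.8,[0.2,1,0],[0,0,0]]]' >/dev/null
python3 -m inch '[[-0.8,[0,0.25,0],[0,0,0]],[-0.8,[0,0.5,0],[0,0,0]],[-0.8,[0,0.75,0],[0,0,0]],[-0.8,[0,1,0],[0,0,0]],[-0.8,[0,1,0],[0,0,0]],[-0.8,[0,1,0],[0,0,0]]]'|grep -E "t:|pos"
python3 - <<'E'
from h import *
for n in('side','top'):
  p,d=snapshot(n); cv2.imwrite(f'pics/{n}16.png',p);np.save(f'pics/{n}16.npy',d)
a=np.radians(8.15);M=np.array([[np.cos(a),-np.sin(a)],[np.sin(a),np.cos(a)]])
S=dict(top=dict(white=(222,124),green=(303,112),puck=(264,118),yellow=(309,154),blue=(228,164),orange=(367,142),brown=(426,196),jar=(137,146)),side=dict(yellow=(237,141),blue=(235,195),white=(193,188),green=(201,133),puck=(196,153),orange=(235,107),brown=(285,88),jar=(190,277)))
for n,D in S.items():
  W=cloud(n,np.load(f'pics/{n}16.npy'))
  for k,(u0,v0) in D.items():
    m=(abs(W[...,2]-W[v0,u0,2])<.005);_,l=cv2.connectedComponents(m.astype(np.uint8));q=W[l==l[v0,u0]]
    c,s,an=cv2.minAreaRect((q[:,:2]*1000).astype(np.float32));print(n,k,np.round(c,1),np.round(s,1),round(an,1),np.median(q[:,2]).round(4),'board',(M.T@(np.array(c)-[582.8,-21.7])).round(1))
p=cv2.imread('pics/top16.png');cv2.imwrite('pics/t16.png',cv2.resize(p[80:210,190:340],None,fx=4.5,fy=4.5,interpolation=cv2.INTER_CUBIC))
E
```

```text
t: 47.05
tcp_pos: [0.5245, 0.0662, 0.0381]
tool_rot: [-0.072, 0.997, -0.0, -0.0]
force: [-0.6, 0.5, -0.1]
finger_gap: 0.903
tcp_pos: [0.5256, 0.0662, 0.1401]
t: 49.05
tcp_pos: [0.441, 0.357, 0.1867]
tool_rot: [-0.072, 0.997, -0.001, -0.001]
top white [613.5  78.9] [69.  69.8] 0.9 0.0909 board [44.7 95.3]
top green [ 640.7 -108.4] [70.6 70.9] 56.9 0.0907 board [ 45. -94.]
top puck [627.4 -15.8] [54.5 52.8] 0.0 0.1108 board [45.  -0.5]
top yellow [ 550.9 -121.4] [66.3 48.3] 8.7 0.071 board [-45.7 -94.2]
top blue [524.2  66.6] [66.9 47.8] 8.9 0.0711 board [-45.5  95.7]
top orange [ 577.4 -256.7] [56.6 58.4] 54.9 0.0667 board [ -38.7 -231.9]
top brown [ 452.9 -388.5] [66.8 49.6] 31.5 0.0588 board [-180.6 -344.7]
top jar [570.8 273. ] [51.6 50.9] 0.7 0.0614 board [ 29.9 293.4]
side yellow [396.5 336.2] [159.7 115.6] 27.8 0.5189 board [-133.7  380.7]
side blue [415.9 382.6] [ 90.4 184.5] 80.3 0.507 board [-107.9  423.9]
side white [614.1  79.9] [70.6 70.5] 71.9 0.0915 board [45.4 96.1]
side green [424.9 385.9] [ 86.3 176.2] 78.8 0.497 board [-98.5 425.9]
side puck [634.5  -9.4] [39.1 55.6] 41.2 0.1115 board [52.9  4.9]
side orange [394.  333.8] [159.2 114.6] 28.2 0.5203 board [-136.5  378.7]
side brown [392.1 332.4] [159.  114.6] 28.4 0.521 board [-138.5  377.6]
side jar [571.  273.5] [51.6 51.4] 65.2 0.0618 board [ 30.2 293.9]
```

View pics/t16.png

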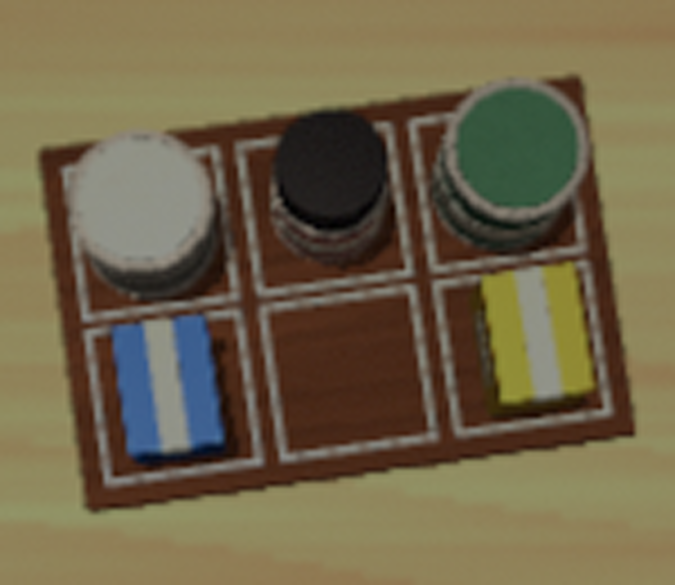

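View pics/side16.png

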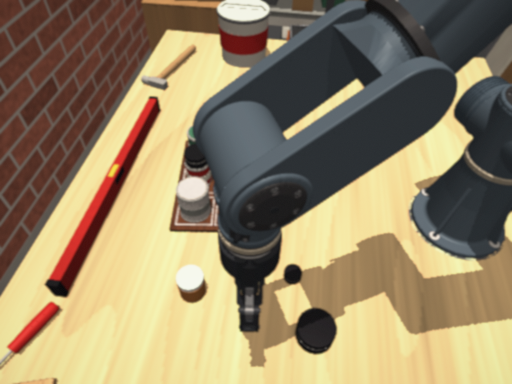

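The top view shows the full layout, with every part within about 1 mm of its target, both cartons parallel within 1°, and the other items unmoved. The arm is clear of everything.

```bash
python3 -m inch '[[-0.8,[0,0,0],[0,0,0]],[-0.8,[0,0,0],[0,0,0]]]' >/dev/null; python3 -c "
from station import *
print(sign_off())"
```

```text
the job is handed in; nothing more can be done
None
```

The order is laid out on the board and handed in at about 49 s, in the order you gave: red tin, black tin on top, yellow carton, blue carton. I eased each one down until the wrist force showed contact, then released it slowly. At hand-in the arm was clear of everything.

My last checks, from the top camera with the depth readings:
- **Black tin:** centred on the red tin, about 0.5 mm off its square's centre.
- **Red tin:** 1.3 to 2 mm off its square's centre when measured before the black tin went on. After that it is mostly hidden.
- **Cartons:** both upright and centred to about 1 mm. Their edges read 8.7° and 8.9° against about 8.15° for the board, so they are parallel within about 1°.
- **Big tins, orange tin, brown carton and amber jar:** all within about 1 mm of where they started.

**Disagreements:** an earlier side-camera reading put yellow about 2.5 mm off centre, where the top camera said about 1 mm. My board centre fits also differed by 1 to 2 mm, which is about the calibration accuracy. In the final side picture the arm hid most of the board, so its readings for yellow, blue, green, orange, brown and the black tin were unusable. Those rest on the top view alone.

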